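Heft the battery cartons and restock the sloping rack

ROBOT

A 6-joint arm with a two-finger parallel gripper is mounted at the origin on a cart in front of the work surface, level with it; the furniture and walls round the work are solid. World frame = base frame: x ahead of the robot, y to its left, z up, the work surface at z = 0. Lengths are in m, angles in degrees, forces in N, time in s.
With the tool pointing down it reaches from about 0.3 to 0.875 m from the base axis. Payload 4.2 kg.
Tool frame: the origin (TCP) lies at the very end of the fingers, on their centre line; the grasp point (between the pads) lies 19 mm behind it (ctrl.grip_depth is the distance from the TCP to the grasp point, in m); x points along the fingers, y is the direction in which the jaws open and shut, and the axes are right-handed (so a half turn about x gives the same grasp; the last joint's range is limited). The gripper opens to 85 mm and grips with 20 to 120 N. Pads are 22 mm wide; open, the fingers measure 114 mm over their backs; the gripper's body (76 mm by 85 mm) begins 54 mm behind the grasp point. The pads swing forward as they close: fully open they stand 13 mm farther back than shut.
Start: joints at [62.739, 18.312, 89.639, -0, 72.044, -1.146], TCP at [0.253, 0.516, 0.231] pointing down, gripper open.
Joint ranges: [-177.97, 177.97], [-48.28, 115.42], [12.27, 149.76], [-77.06, 257.06], [2.81, 150.46], [-146.56, 146.56]. Speed limits (degrees/s): [147.25, 147.25, 180, 180, 180, 180].

INTERFACE

Orientations are given as [roll, pitch, yaw] about the fixed x, y, z axes, in that order (R = Rz(yaw) Ry(pitch) Rx(roll)).
In Python, from cell import ctrl gives the robot as it stands.
- The arm moves only by the tool drive_tool, never from a script. Its argument "commands" is one flat list of numbers, 6 for each row, row after row: the shift along the tool's x, y, z in cm, then the turn, a rotation vector about the tool's x, y, z in rad. A call has 1 to 20 rows; each row shifts and turns the commanded pose from where the row before left it, along the tool's axes as they then stand; what a row does not reach is not made up. A row lasts 1/12 s, in which the tool goes at most 41.7 mm and 7.16 degrees, less where a joint would pass 70% of its speed; a pose out of reach is approached as far as the arm can. A call with a gripper value outside its range is refused whole. "claw" is the gripper's target within -1 to 1 (fully open at 1, half-way at 0, shut at -1), set as the call begins (left out, the last holds). The fingers move at their own pace and stop on an object; "newtons" is the grip in N (left out, the last holds). Time passes only in rows, so rows that do not move let the fingers close. It gives the time, the measured TCP pose, the force and the opening at its end, in the units of the state.
- ctrl.read_state(): the state, without advancing time (a new reading comes with each control period).
- ctrl.camera(name): name is "scene" or "top" or "wrist"; returns a dict with "image" (400x640x3 uint8, red, green, blue), "intrinsics" (3x3 intrinsics, pixels), "k1" (the pictures are not rectified: a ray, as slopes to the right and down, at radius r is drawn at 1 + k1 r^2 times it, then the intrinsics apply), "R" (3x3) and "t" (3): a world point X has camera coordinates R X + t; the wrist camera has in their place "hand_eye" (4x4, takes a point from camera to tool coordinates, whose origin is the TCP and whose axes are the tool frame's). Camera axes: x right, y down, z forward; pixel columns grow to the right and rows downward; lengths in m; the calibration is good to about 2 mm. A picture is of the moment at which its call begins: read the wrist's pose just before it. There is no depth.
- ctrl.sign_off(): hands the job in, once; it reports no verdict.
The state is a dict: "time_s": time; "q": joint angles; "joint_vel": joint speeds; "joint_torque": joint torques, N m; "eef_pos": TCP position; "ee_rot": TCP orientation; "wrist_force": force on the tool from outside, world axes, zero at the start; "wrist_torque": the same for the moment, N m; "gripper_width": finger opening in m.
Only numpy, scipy, OpenCV 4.12 (cv2) and the standard library are available. Lean on these libraries where they do the work, as an engineer would, in place of code of your own. Each camera call takes 0.05 s, during which the arm holds its last target.

TASK

The three battery cartons look alike, but one is full, one is part used and one is empty: tell them apart by their weight. Put the part-used one in the left bay of the sloping rack and the full one in the right bay, each lying on the bay's floor right down against the front stop, and put the empty one in the open cardboard box. Leave the mug, the stapler and the note pad where they are.

Things in the scene. Friction and masses are not known exactly. Their poses are not given: they have to be found in the camera images.
- carton_a: closed cardboard carton, 112 mm long (own x), 60 wide (own y), 62 high, one of three alike; origin at the centre of its underside, z up. Empty it weighs about 0.06 kg, part used about 0.2 kg, full about 0.56 kg; which is which changes every time and cannot be seen. The cells of the part-used one can slide inside it
- carton_b: closed cardboard carton, 112 mm long (own x), 60 wide (own y), 62 high, one of three alike; origin at the centre of its underside, z up. Empty it weighs about 0.06 kg, part used about 0.2 kg, full about 0.56 kg; which is which changes every time and cannot be seen. The cells of the part-used one can slide inside it
- carton_c: closed cardboard carton, 112 mm long (own x), 60 wide (own y), 62 high, one of three alike; origin at the centre of its underside, z up. Empty it weighs about 0.06 kg, part used about 0.2 kg, full about 0.56 kg; which is which changes every time and cannot be seen. The cells of the part-used one can slide inside it
- rack_tray: tray of the fixed white sheet-metal rack, rising 30 degrees away from the robot. Origin on its floor at the lower end, mid width, at the inner face of the front stop, 16 mm above the desk; x up the slope, y to the left, z square to the floor. 148 mm long, 172 wide; two bays 66 mm wide centred on y = +-50 mm; rib (34 mm) between them and side walls 18 mm high; front stop 24 mm high; upper end open
- rack_floor: the sheet that forms the floor of both bays, 3 mm thick; frame as rack_tray
- rack: the rack as a whole, 172 mm wide, 130 mm deep, 90 mm high at the back; origin on the desk below its middle, z up, x away from the front stop
- bay_left (a point): in the left bay of the rack (as seen from the robot, +y of the tray), on the bay's floor: where the origin of a carton lies when its end rests against the front stop; axes as rack_tray
- bay_right (a point): in the right bay of the rack (as seen from the robot, -y of the tray), on the bay's floor: where the origin of a carton lies when its end rests against the front stop; axes as rack_tray
- waste_box: shallow open brown cardboard box for waste board, fixed to the desk, 160 mm (own x) x 180 mm (own y), 70 mm high, walls and floor 4 mm; origin at the centre of its underside, z up
- mug: white mug, 80 mm across, 89 mm high, bystander; origin at the centre of its underside
- stapler: red and black stapler, 120 x 30 x 38 mm, bystander; origin at the centre of its underside
- sticky_pad: yellow note pad, 75 x 75 x 14 mm, bystander; origin at the centre of its underside

How it is judged:
By the outcome, as a careful person would: the job done as asked, in the order asked, and still so for the second after the job is handed in, with the robot touching nothing.
It also fails if it takes over 72 s, if anything falls off the work surface, if the arm or the gripper's body presses on something with over 40 N, if the wrist force passes 120 N, or if a joint passes its speed limit or range.

## Working session

There is one attempt and no reset: what is moved stays moved. The work goes in short steps, Python scripts to look and compute and a tool call to move; the robot and the scene stay as the last step left them, time stands still between calls to the robot, and variables do not carry over. Pictures are saved under pics/ and viewed, and the job is handed in when it is done.

Besides the shell and the picture viewer there is one more tool, called after "Call:" by a JSON object that holds its "op" and its "data". drive_tool: Moves the arm, as the interface text tells. Its arguments: {"type":"object","properties":{"commands":{"type":"array"},"claw":{"type":"number"},"newtons":{"type":"number"}},"required":["commands"]}

```bash
ls; mkdir -p pics; python3 - <<'E'
from cell import ctrl
import cv2
s=ctrl.read_state(); print(s)
for n in ["scene","top","wrist"]:
    c=ctrl.camera(n); cv2.imwrite(f"pics/{n}0.png",c["image"][:,:,::-1])
    print(n,{k:v for k,v in c.items() if k!="image"})
E
```

```text
pics
{'time_s': 0.0, 'q': array([ 6.27405280e+01,  1.83526590e+01,  8.97071550e+01, -6.28077797e-04,
        7.20429590e+01, -1.14759463e+00]), 'joint_vel': array([ 0.0437835 ,  0.10587005, -0.01688512, -0.00702306, -0.06374612,
       -0.00646816]), 'joint_torque': array([ 4.67420759e-04, -4.15518236e+01, -2.34157652e+01,  4.51995766e-05,
        8.33002356e-03, -2.39489324e-06]), 'eef_pos': array([0.25287176, 0.5158823 , 0.23046697]), 'ee_rot': array([ -90.81469672,   89.89722525, -116.9263799 ]), 'wrist_force': array([0.35012022, 0.28109519, 1.2012626 ]), 'wrist_torque': array([-0.01242739,  0.00622021,  0.04296504]), 'gripper_width': 0.08515149136328753}
scene {'intrinsics': array([[403.24023057,   0.        , 313.84589736],
       [  0.        , 403.24023057, 205.55903887],
       [  0.        ,   0.        ,   1.        ]]), 'k1': 0.017534670355635263, 'R': array([[ 0.69469046, -0.71916931, -0.0141658 ],
       [-0.44908028, -0.41824238, -0.78955697],
       [ 0.5619004 ,  0.55485928, -0.61351375]]), 't': array([-0.358286  ,  0.28777012,  0.72395032])}
top {'intrinsics': array(
[... 288 characters left out ...]
76267164e-02],
       [ 5.76245755e-02, -7.85738677e-04, -9.98338014e-01]]), 't': array([-7.59972751e-04,  5.31605566e-01,  1.34286978e+00])}
wrist {'intrinsics': array([[308.93216696,   0.        , 315.81798818],
       [  0.        , 308.93216696, 193.04118679],
       [  0.        ,   0.        ,   1.        ]]), 'k1': -0.030652681525239145, 'hand_eye': array([[ 2.08951512e-04, -2.57274696e-01,  9.66338288e-01,
        -1.42889772e-01],
       [ 9.99999517e-01, -8.73843502e-04, -4.48879277e-04,
         1.76537527e-03],
       [ 9.59913714e-04,  9.66337916e-01,  2.57274389e-01,
        -6.57663190e-02],
       [ 0.00000000e+00,  0.00000000e+00,  0.00000000e+00,
         1.00000000e+00]])}
```

View pics/top0.png

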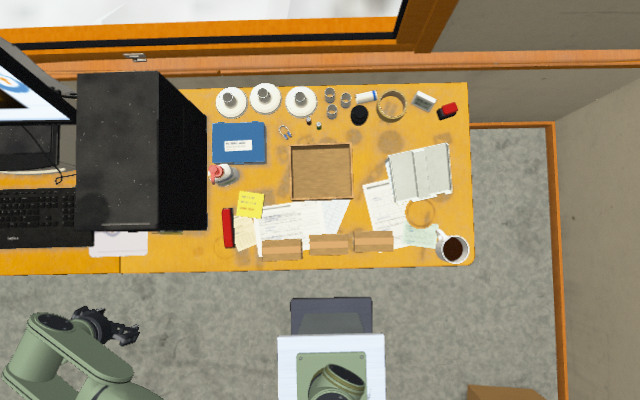

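View pics/scene0.png

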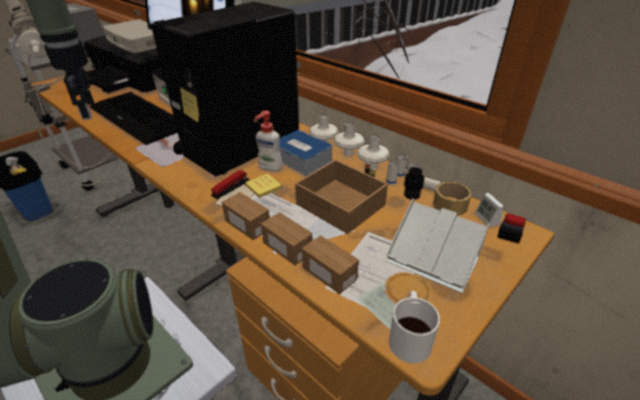

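View pics/wrist0.png

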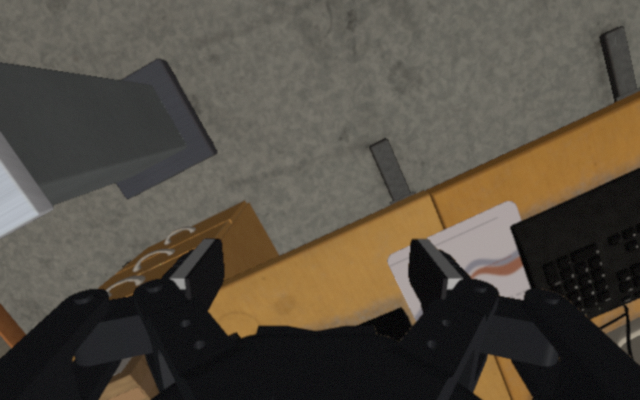

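```bash
python3 - <<'E'
import cv2
a=cv2.imread("pics/scene0.png");b=cv2.imread("pics/top0.png")
cv2.imwrite("pics/z1.png",cv2.resize(a[170:330,350:560],None,fx=3.5,fy=3.5,interpolation=cv2.INTER_CUBIC))
cv2.imwrite("pics/z2.png",cv2.resize(b[75:275,200:480],None,fx=2.8,fy=2.8,interpolation=cv2.INTER_CUBIC))
E
```

```text
(no output)
```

View pics/z1.png

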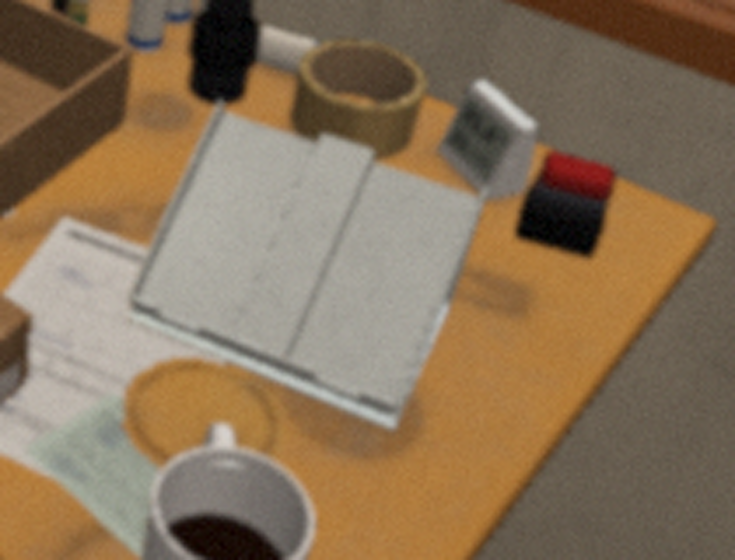

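View pics/z2.png

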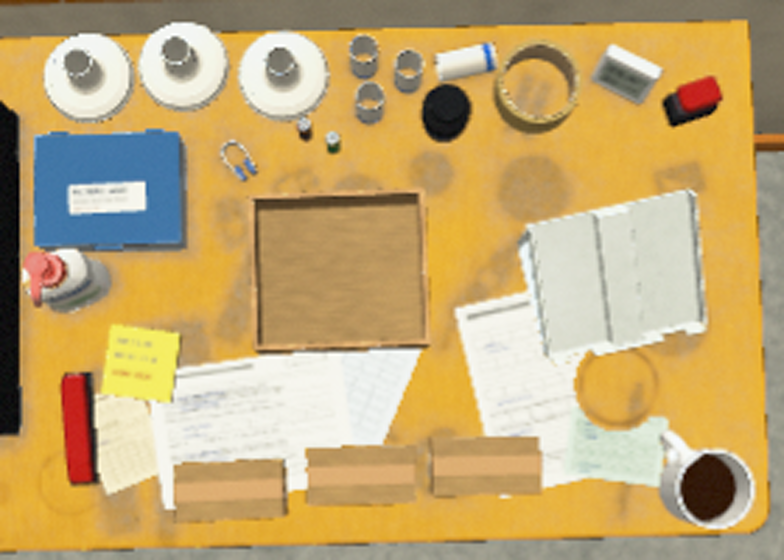

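```bash
cat > h.py <<'E'
import numpy as np, cv2
from scipy.spatial.transform import Rotation as Ro
from cell import ctrl
def rot(e): return Ro.from_euler('xyz',e,degrees=True).as_matrix()
def cam(n,fn=None):
    s=ctrl.read_state(); c=ctrl.camera(n)
    if n=='wrist':
        T=np.eye(4);T[:3,:3]=rot(s['ee_rot']);T[:3,3]=s['eef_pos']
        M=np.linalg.inv(T@c['hand_eye']); c['R']=M[:3,:3];c['t']=M[:3,3]
    if fn: cv2.imwrite(fn,c['image'][:,:,::-1])
    return c
def ray(c,p):
    p=np.atleast_2d(np.array(p,float)); K=c['intrinsics']
    d=(p-[K[0,2],K[1,2]])/[K[0,0],K[1,1]]
    u=d.copy()
    for _ in range(8): u=d/(1+c['k1']*(u**2).sum(1,keepdims=True))
    v=np.c_[u,np.ones(len(u))]@c['R']
    o=-c['R'].T@c['t']
    return o,v
def plane(c,p,z):
    o,v=ray(c,p); return o+v*((z-o[2])/v[:,2])[:,None]
def proj(c,X):
    X=np.atleast_2d(X)@c['R'].T+c['t']; u=X[:,:2]/X[:,2:]
    u=u*(1+c['k1']*(u**2).sum(1,keepdims=True)); K=c['intrinsics']
    return u*[K[0,0],K[1,1]]+[K[0,2],K[1,2]]
E
python3 - <<'E'
from h import *
c=cam('top'); im=c['image']; hsv=cv2.cvtColor(im,cv2.COLOR_RGB2HSV)
print([hsv[y,x].tolist() for x,y in [(281,244),(281,250),(330,239),(330,246),(375,236),(320,260),(320,170),(360,215)]])
print('tool axes',rot(ctrl.read_state()['ee_rot']).round(3).tolist())
b=im[215:270,250:410].astype(int); cv2.imwrite('pics/z3.png',cv2.resize(im[215:270,250:410,::-1],None,fx=5,fy=5,interpolation=cv2.INTER_NEAREST))
E
```

```text
[[18, 128, 194], [17, 123, 222], [18, 128, 191], [17, 121, 221], [18, 126, 192], [21, 192, 232], [18, 126, 186], [21, 196, 233]]
tool axes [[-0.0, 0.44, 0.898], [-0.001, 0.898, -0.44], [-1.0, -0.001, -0.0]]
```

View pics/z3.png

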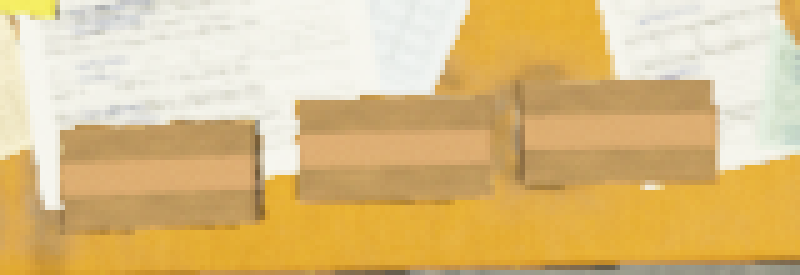

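```bash
python3 - <<'E'
from h import *
c=cam('top'); im=c['image']; hsv=cv2.cvtColor(im,cv2.COLOR_RGB2HSV)
m=cv2.inRange(hsv,(12,95,165),(20,155,240)); m[:215]=0;m[275:]=0
m=cv2.morphologyEx(m,cv2.MORPH_OPEN,np.ones((4,4)))
for k in cv2.findContours(m,cv2.RETR_EXTERNAL,cv2.CHAIN_APPROX_NONE)[0]:
    if cv2.contourArea(k)<300: continue
    P=plane(c,k[:,0],0.062)[:,:2]; r=cv2.minAreaRect((P*1000).astype(np.float32)); 
    bp=cv2.boxPoints(r)
    e=max([(bp[1]-bp[0]),(bp[2]-bp[1])],key=lambda v:np.hypot(*v))
    print('carton c',np.round(r[0],1),np.round(r[1],1),'long ang',np.degrees(np.arctan2(e[1],e[0]))%180)
m=cv2.inRange(hsv,(25,120,150),(35,255,255));
# rack picks from zoom: x=200+px/2.8
Z=lambda x,y:(200+x/2.8,75+y/2.8)
for nm,p,z in [('upL',Z(527,238),.105),('upR',Z(693,192),.105),('loL',Z(550,358),.03),('loR',Z(703,328),.03),('boxTL',Z(252,195),.07),('boxTR',Z(423,193),.07),('boxBL',Z(257,348),.07),('boxBR',Z(428,346),.07),('mug',Z(715,488),.089)]:
    print(nm,plane(c,p,z)[0].round(4))
cv2.imwrite('pics/z4.png',cv2.resize(im[135:215,375:465,::-1],None,fx=7,fy=7,interpolation=cv2.INTER_CUBIC))
E
```

```text
carton c [403.8 141.1] [ 67.8 134.1] long ang 91.648636
carton c [423.7 -13.4] [ 65.5 121.9] long ang 90.246376
carton c [ 430.7 -133.7] [108.8  65.6] long ang 88.59093
upL [ 0.6547 -0.176   0.105 ]
upR [ 0.6973 -0.3439  0.105 ]
loL [ 0.539  -0.2058  0.03  ]
loR [ 0.5668 -0.3683  0.03  ]
boxTL [0.7116 0.1005 0.07  ]
boxTR [ 0.7094 -0.0752  0.07  ]
boxBL [0.5539 0.0984 0.07  ]
boxBR [ 0.5517 -0.076   0.07  ]
mug [ 0.4009 -0.3585  0.089 ]
```

View pics/z4.png

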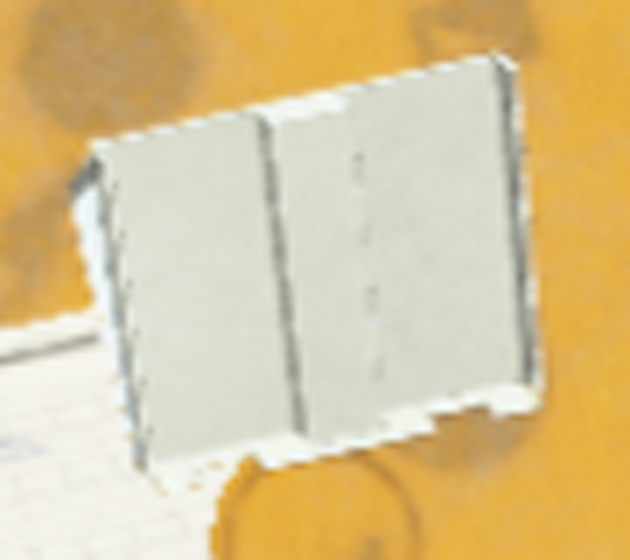

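```bash
cat >> h.py <<'E'
def down(th,tilt=0): # tool down, jaw axis at angle th (deg), tilt about tool y
    t=np.radians(th); x=np.array([0,0,-1.]); y=np.array([np.cos(t),np.sin(t),0]); z=np.cross(x,y)
    return np.c_[x,y,z]@Ro.from_euler('y',tilt,degrees=True).as_matrix()
def row(p1,R1,n,p0=None,R0=None):
    s=ctrl.read_state()
    p0=s['eef_pos'] if p0 is None else np.array(p0); R0=rot(s['ee_rot']) if R0 is None else R0
    w=Ro.from_matrix(R0.T@R1).as_rotvec()/n; r=Ro.from_rotvec(w).as_matrix()
    S=sum(np.linalg.matrix_power(r,k) for k in range(n))
    d=np.linalg.solve(S,R0.T@(np.array(p1)-p0))*100
    print(n,'rows |d|=%.2f cm |w|=%.3f :'%(np.linalg.norm(d),np.linalg.norm(w)),np.round(d,2).tolist(),np.round(w,3).tolist())
    P=p0.copy();R=R0.copy()
    mid=[]
    for k in range(n):
        P=P+R@d/100; R=R@r; mid.append(P.round(3).tolist())
    print(' mid',mid[n//2])
E
python3 - <<'E'
from h import *
c=cam('top')
for p in [(282.2,250.6),(329.4,245),(373.6,241.6)]: print(plane(c,p,.062)[0].round(4))
s=cam('scene')
print('tower base',plane(s,[(213,168),(160,125),(299,125)],0).round(3).tolist())
print('stapler',plane(s,(229,184),.038).round(3),'pad',plane(s,(264,184),.014).round(3))
print(ctrl.grip_depth)
row([.404,.141,.09],down(2),12)
E
```

```text
[0.4083 0.1293 0.062 ]
[ 0.421  -0.0059  0.062 ]
[ 0.4276 -0.1324  0.062 ]
tower base [[0.506, 0.421, 0.0], [0.543, 0.808, 0.0], [0.887, 0.434, 0.0]]
stapler [[0.458 0.266 0.038]] pad [[0.544 0.224 0.014]]
0.0187
12 rows |d|=3.73 cm |w|=0.090 : [1.18, -0.83, 3.44] [0.09, 0.0, 0.0]
 mid [0.392, 0.316, 0.149]
```

```bash
python3 - <<'E'
from h import *
row([.408,.13,.10],down(2),13)
E
```

```text
13 rows |d|=3.51 cm |w|=0.083 : [1.01, -0.78, 3.27] [0.083, 0.0, 0.0]
 mid [0.39, 0.329, 0.161]
```

Call:
{"op": "drive_tool", "data": {"commands": [1.01, -0.78, 3.27, 0.083, 0, 0, 1.01, -0.78, 3.27, 0.083, 0, 0, 1.01, -0.78, 3.27, 0.083, 0, 0, 1.01, -0.78, 3.27, 0.083, 0, 0, 1.01, -0.78, 3.27, 0.083, 0, 0, 1.01, -0.78, 3.27, 0.083, 0, 0, 1.01, -0.78, 3.27, 0.083, 0, 0, 1.01, -0.78, 3.27, 0.083, 0, 0, 1.01, -0.78, 3.27, 0.083, 0, 0, 1.01, -0.78, 3.27, 0.083, 0, 0, 1.01, -0.78, 3.27, 0.083, 0, 0, 1.01, -0.78, 3.27, 0.083, 0, 0, 1.01, -0.78, 3.27, 0.083, 0, 0, 0, 0, 0, 0, 0, 0, 0, 0, 0, 0, 0, 0], "claw": 1, "newtons": 60}}

```text
time_s: 1.6
eef_pos: [0.4082, 0.1288, 0.0997]
ee_rot: [-88.7, 89.9, -176.9]
wrist_force: [0.3, 0.0, -0.0]
gripper_width: 0.0853
```

```bash
python3 - <<'E'
from h import *
c=cam('wrist','pics/w1.png'); s=ctrl.read_state(); print(s['time_s'],s['eef_pos'],s['ee_rot'],s['q'],s['wrist_force'])
row([.408,.13,.022],down(2),3)
E
```

```text
1.65 [0.4090558  0.12998555 0.10022941] [126.39593711  89.94253631  38.39208629] [1.60771681e+01 1.32622025e+01 1.18744246e+02 2.93876236e-02
 4.79403947e+01 1.40613422e+01] [-0.46621645  0.30422243  1.10040017]
3 rows |d|=2.61 cm |w|=0.000 : [2.61, -0.04, -0.0] [-0.0, -0.0, -0.0]
 mid [0.408, 0.13, 0.048]
```

View pics/w1.png

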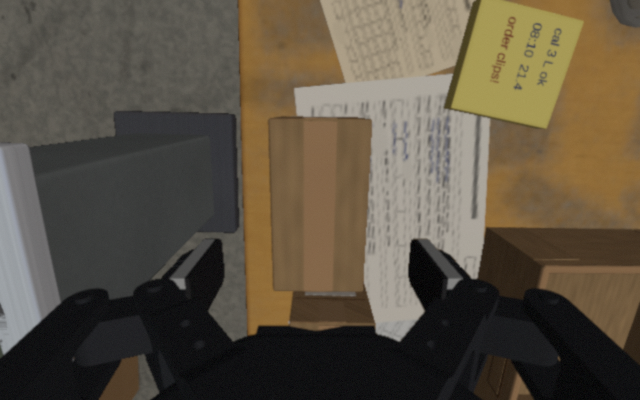

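```bash
cat >> h.py <<'E'
def weigh(n=8):
    F=[];T=[];W=[]
    for _ in range(n):
        ctrl.camera('wrist'); s=ctrl.read_state(); F.append(s['wrist_force']);T.append(s['joint_torque'][1:3]);W.append(s['wrist_torque'])
    F=np.array(F);print('F',F.mean(0).round(2),'sd',F.std(0).round(2),'tau',np.mean(T,0).round(3),np.std(T,0).round(3),'M',np.mean(W,0).round(3)); s=ctrl.read_state();print('t',s['time_s'],s['eef_pos'].round(4),s['q'].round(1),s['gripper_width'])
E
python3 - <<'E'
from h import *
c=cam('wrist')
print(plane(c,[(270,118),(372,118),(363,292),(272,292)],.062).round(4), plane(c,[(270,118),(372,118),(363,292),(272,292)],.062).mean(0))
weigh(6)
E
```

```text
[[0.3808 0.1921 0.062 ]
 [0.4391 0.1941 0.062 ]
 [0.4422 0.0815 0.062 ]
 [0.3816 0.0795 0.062 ]] [0.41094215 0.13679381 0.062     ]
F [ 0.15 -0.19 -0.38] sd [0.21 0.4  0.65] tau [-30.911 -17.61 ] [0.011 0.111] M [ 0.007  0.007 -0.004]
t 2.0 [0.4088 0.131  0.1002] [ 16.2  13.3 118.7   0.   48.   14.1] 0.08510694760447889
```

Call:
{"op": "drive_tool", "data": {"commands": [2.6, 0.04, -0.15, 0, 0, 0, 2.6, 0.04, -0.15, 0, 0, 0, 2.6, 0.04, -0.15, 0, 0, 0]}}

```text
time_s: 2.25
eef_pos: [0.4103, 0.1355, 0.0217]
ee_rot: [106.5, 89.9, 18.6]
wrist_force: [1.0, 0.9, 0.6]
gripper_width: 0.0856
```

Call:
{"op": "drive_tool", "data": {"commands": [0, 0, 0, 0, 0, 0, 0, 0, 0, 0, 0, 0, 0, 0, 0, 0, 0, 0, 0, 0, 0, 0, 0, 0, 0, 0, 0, 0, 0, 0, 0, 0, 0, 0, 0, 0], "claw": -1}}

```text
time_s: 2.75
eef_pos: [0.4101, 0.1349, 0.0229]
ee_rot: [106.5, 89.9, 18.5]
wrist_force: [-0.0, -0.2, -1.6]
gripper_width: 0.0594
```

Call:
{"op": "drive_tool", "data": {"commands": [-1.5, 0, 0, 0, 0, 0, -2, 0, 0, 0, 0, 0, -1.5, 0, 0, 0, 0, 0, 0, 0, 0, 0, 0, 0, 0, 0, 0, 0, 0, 0]}}

```text
time_s: 3.17
eef_pos: [0.4101, 0.1349, 0.0727]
ee_rot: [106.3, 89.9, 18.3]
wrist_force: [-1.0, 0.2, -2.4]
gripper_width: 0.0595
```

```bash
python3 - <<'E'
from h import *
weigh(8)
cam('wrist','pics/w2.png')
E
```

```text
F [ 0.04 -0.31 -1.97] sd [0.38 0.31 0.5 ] tau [-33.203 -16.909] [0.262 0.227] M [ 0.003 -0.004 -0.008]
t 3.5667 [0.4093 0.1346 0.0715] [ 16.7  15.9 120.6   0.   43.6  14.6] 0.05945123147061178
```

View pics/w2.png

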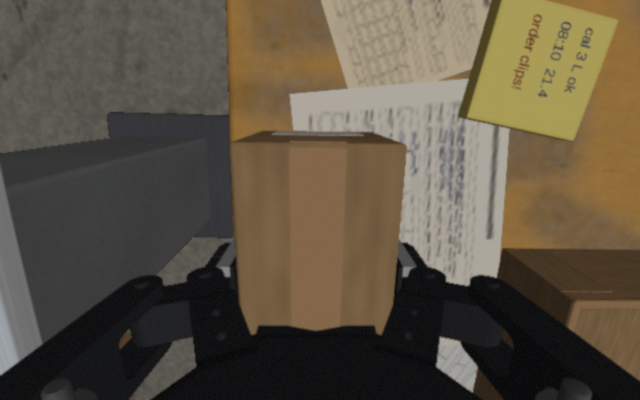

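```bash
cat >> h.py <<'E'
def rackpt(o,psi,X): # o=(x,y) of tray origin
    p=np.radians(psi); tx=np.array([np.cos(p)*np.cos(np.pi/6),np.sin(p)*np.cos(np.pi/6),.5]); ty=np.array([-np.sin(p),np.cos(p),0]); tz=np.cross(tx,ty)
    return np.array([o[0],o[1],.016])+np.atleast_2d(X)@np.array([tx,ty,tz]), np.c_[tx,ty,tz]
def racktool(psi):
    _,B=rackpt((0,0),psi,[0,0,0]); return np.c_[-B[:,2],-B[:,1],-B[:,0]]
E
python3 - <<'E'
from h import *
from scipy.optimize import least_squares
c=cam('top');s=cam('scene')
Z=lambda x,y:(375+x/7,135+y/7)
S=lambda x,y:(350+x/3.5,170+y/3.5)
tp=[(Z(268,112),(.148,.017,.018)),(Z(302,435),(0,.017,.018)),(Z(355,100),(.148,-.017,.018)),(Z(380,400),(0.01,-.017,.018)),(Z(512,65),(.148,-.083,.018)),(Z(498,62),(.148,-.083,0)),(Z(97,150),(.148,.083,.018)),(Z(142,465),(0,.083,.018))]
# scene: rib right edge dark line (372,150)->(288,358); left wall upper (222,105); right wall upper (483,192)
sp=[(S(372,152),(.148,-.017,.018)),(S(322,138),(.148,.017,.018)),(S(222,104),(.148,.0845,.018)),(S(484,193),(.148,-.0845,.018))]
def f(v,sep=False):
    r=[]
    for cc,L in ((c,tp),(s,sp)):
        P=rackpt(v[:2],v[2],[q[1] for q in L])[0]
        r.append(proj(cc,P)-[q[0] for q in L])
    return r if sep else np.vstack(r).ravel()
v=least_squares(f,[.55,-.29,14],loss='soft_l1').x; print(v); print([a.round(1).tolist() for a in f(v,True)])
print(rackpt(v[:2],v[2],[[.056,.05,0],[.056,-.05,0]])[0], plane(c,Z(0,0),0))
E
```

```text
[ 0.56130729 -0.28378252  9.89930839]
[[[-0.1, 0.9], [-0.5, 1.6], [-0.7, 0.3], [-0.6, 1.3], [-0.1, 0.8], [-0.2, -0.8], [1.2, 0.0], [0.5, 1.7]], [[1.2, -0.8], [0.4, -2.1], [0.5, -2.2], [0.8, -1.6]]]
[[ 0.60048679 -0.22618941  0.044     ]
 [ 0.61767851 -0.32470055  0.044     ]] [[ 0.74884626 -0.1519009   0.        ]]
```

```bash
python3 - <<'E'
from h import *
v=[.5613,-.2838]; psi=9.9
P,B=rackpt(v,psi,[.080,.05,.0229+.07]); print(P)
p0=np.array([.4096,.1348,.1565]);R0=rot(ctrl.read_state()['ee_rot'])
row(P[0],racktool(psi),16,p0,R0)
print(Ro.from_matrix(racktool(psi)).as_euler('xyz',degrees=True))
E
```

```text
[[ 0.57519559 -0.23061904  0.13645376]]
16 rows |d|=2.73 cm |w|=0.094 : [-0.05, 2.36, 1.37] [0.087, 0.027, 0.023]
 mid [0.569, -0.044, 0.159]
[180.   60.    9.9]
```

Call:
{"op": "drive_tool", "data": {"commands": [-2.8, 0, 0, 0, 0, 0, -2.9, 0, 0, 0, 0, 0, -2.8, 0, 0, 0, 0, 0, -0.05, 2.36, 1.37, 0.087, 0.027, 0.023, -0.05, 2.36, 1.37, 0.087, 0.027, 0.023, -0.05, 2.36, 1.37, 0.087, 0.027, 0.023, -0.05, 2.36, 1.37, 0.087, 0.027, 0.023, -0.05, 2.36, 1.37, 0.087, 0.027, 0.023, -0.05, 2.36, 1.37, 0.087, 0.027, 0.023, -0.05, 2.36, 1.37, 0.087, 0.027, 0.023, -0.05, 2.36, 1.37, 0.087, 0.027, 0.023, -0.05, 2.36, 1.37, 0.087, 0.027, 0.023, -0.05, 2.36, 1.37, 0.087, 0.027, 0.023, -0.05, 2.36, 1.37, 0.087, 0.027, 0.023, -0.05, 2.36, 1.37, 0.087, 0.027, 0.023, -0.05, 2.36, 1.37, 0.087, 0.027, 0.023, -0.05, 2.36, 1.37, 0.087, 0.027, 0.023, -0.05, 2.36, 1.37, 0.087, 0.027, 0.023, -0.05, 2.36, 1.37, 0.087, 0.027, 0.023, 0, 0, 0, 0, 0, 0]}}

```text
time_s: 5.38
eef_pos: [0.5753, -0.2336, 0.1337]
ee_rot: [-179.4, 60.2, 10.4]
wrist_force: [-0.3, 0.5, -2.3]
gripper_width: 0.0591
```

```bash
python3 - <<'E'
from h import *
c=ctrl.camera('top')
c=cam('wrist','pics/w3.png'); s=ctrl.read_state(); print(s['time_s'],s['eef_pos'],s['ee_rot'],s['q'],s['gripper_width'])
cam('scene','pics/s3.png')
E
```

```text
5.4833 [ 0.57644769 -0.23060052  0.13491307] [-179.39029262   60.21794578   10.85152387] [-33.05469604  19.02940212 111.20531487  38.60414615  33.50876471
  17.0820551 ] 0.05923784593939441
```

View pics/w3.png

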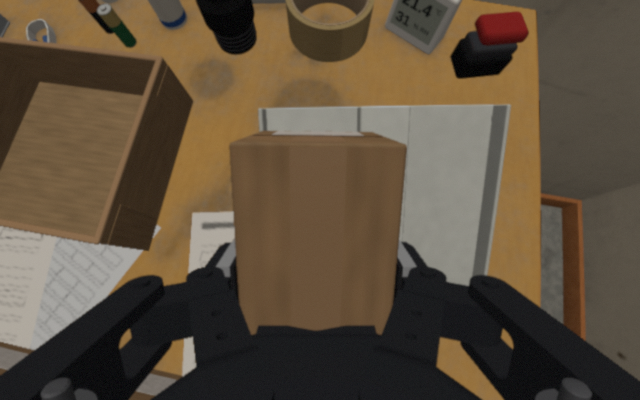

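View pics/s3.png

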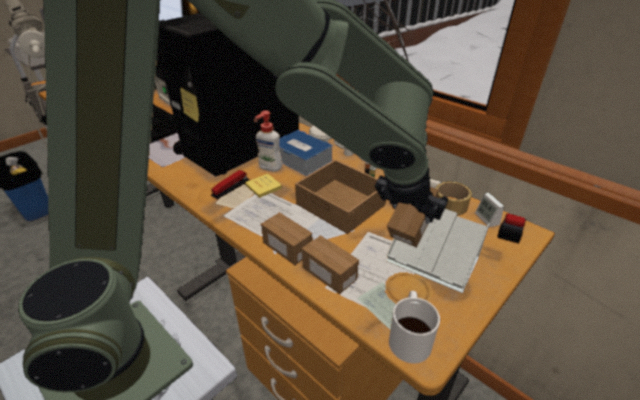

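```bash
python3 - <<'E'
import cv2
a=cv2.imread("pics/w3.png")
cv2.imwrite("pics/z5.png",cv2.resize(a[95:185,250:520],None,fx=2.9,fy=5,interpolation=cv2.INTER_CUBIC))
g=cv2.cvtColor(a,cv2.COLOR_BGR2GRAY).astype(int)
for r in (112,116,120,125): print(r,' '.join(f"{x}:{g[r,x]}" for x in list(range(254,276))+list(range(352,366))+list(range(402,414))+list(range(484,514))))
E
```

```text
112 254:114 255:114 256:113 257:114 258:123 259:135 260:136 261:122 262:100 263:81 264:78 265:92 266:119 267:140 268:143 269:144 270:146 271:148 272:146 273:147 274:147 275:147 352:143 353:141 354:142 355:142 356:134 357:109 358:93 359:95 360:113 361:131 362:143 363:148 364:148 365:148 402:148 403:148 404:148 405:148 406:147 407:147 408:144 409:135 410:136 411:143 412:143 413:144 484:141 485:143 486:143 487:144 488:142 489:141 490:144 491:139 492:120 493:97 494:88 495:86 496:86 497:86 498:86 499:88 500:87 501:86 502:86 503:87 504:89 505:97 506:115 507:135 508:137 509:130 510:123 511:119 512:121 513:119
116 254:112 255:113 256:112 257:114 258:126 259:137 260:138 261:128 262:105 263:82 264:77 265:87 266:118 267:138 268:145 269:146 270:147 271:146 272:147 273:147 274:147 275:147 352:142 353:141 354:143 355:142 356:134 357:108 358:92 359:94 360:114 361:132 362:142 363:147 364:147 365:148 402:146 403:146 404:148 405:147 406:148 407:147 408:143 409:137 410:139 411:143 412:145 413:142 484:140 485:142 486:142 487:141 488:141 489:141 490:137 491:120 492:102 493:89 494:87 495:85 496:87 497:87 
[... 641 characters left out ...]
:86 503:89 504:99 505:118 506:135 507:139 508:132 509:121 510:119 511:119 512:117 513:119
125 254:115 255:115 256:117 257:116 258:116 259:127 260:137 261:134 262:119 263:96 264:80 265:78 266:101 267:125 268:143 269:146 270:147 271:146 272:147 273:148 274:147 275:149 352:144 353:144 354:144 355:143 356:132 357:108 358:91 359:95 360:116 361:134 362:144 363:147 364:147 365:148 402:144 403:144 404:145 405:147 406:145 407:144 408:134 409:133 410:138 411:141 412:141 413:142 484:142 485:141 486:143 487:142 488:144 489:141 490:130 491:106 492:90 493:85 494:85 495:83 496:85 497:84 498:84 499:85 500:86 501:86 502:88 503:93 504:108 505:129 506:137 507:133 508:124 509:119 510:118 511:117 512:117 513:117
```

View pics/z5.png

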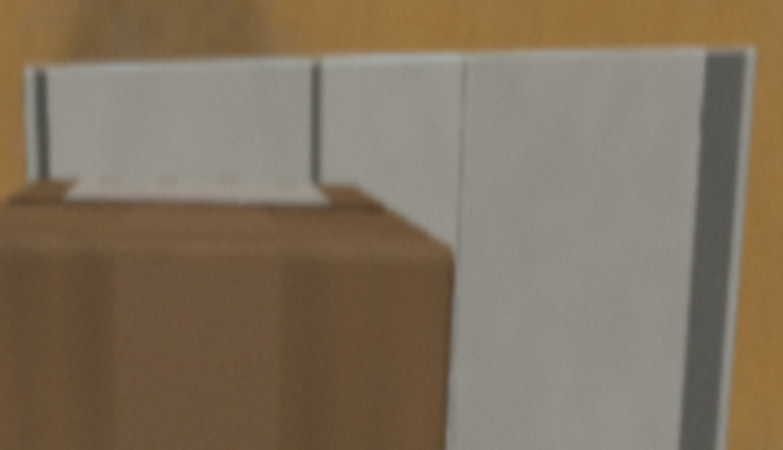

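```bash
cat > rk.py <<'E'
from h import *
def onplane(c,p,o,psi,zp):
    P0,B=rackpt(o,psi,[0,0,zp]); oo,v=ray(c,p); n=B[:,2]
    X=oo+v*((n@(P0[0]-oo))/(v@n))[:,None]
    return X,(X-np.array([o[0],o[1],.016]))@B
E
python3 - <<'E'
from rk import *
p=np.array([0.5764,-0.2306,.1349]); e=[-179.39,60.22,10.85]
c=cam('wrist')   # intrinsics; same pose (arm still)
s=ctrl.read_state(); print(s['eef_pos'],s['ee_rot'])
o=(.5613,-.2838)
for psi in (9.9,):
  B=rackpt(o,psi,[0,0,0])[1]
  print('TCP tray',((s['eef_pos']-np.array([*o,.016]))@B).round(4))
  for nm,px,z in [('wallL base',[(265.8,112),(266.2,125)],0),('rib base L',[(357,112),(357,125)],0),('rib top L',[(360.3,112),(360.2,125)],.018),('rib top R',[(409.2,112),(408.8,125)],.018),('wallR base',[(492.3,112),(490.8,125)],0),('wallR top',[(506,112),(504.4,125)],.018),('wallL top',[(261.8,112),(262.8,125)],.018),('top edge floor',[(300,107.5),(460,105.3)],0)]:
    print(nm,onplane(c,px,o,psi,z)[1][:,:2].round(4).tolist())
E
```

```text
[ 0.57738854 -0.22946725  0.13574389] [-179.51446365   60.14933687   10.87979764]
TCP tray [0.0817 0.0508 0.0911]
wallL base [[0.1454, 0.09], [0.136, 0.09]]
rib base L [[0.1457, 0.0231], [0.1363, 0.0227]]
rib top L [[0.1458, 0.023], [0.1372, 0.0228]]
rib top R [[0.1461, -0.0101], [0.1374, -0.0105]]
wallR base [[0.1467, -0.0767], [0.1373, -0.077]]
wallR top [[0.1468, -0.0763], [0.1382, -0.0766]]
wallL top [[0.1455, 0.0897], [0.1369, 0.0893]]
top edge floor [[0.1486, 0.0648], [0.1511, -0.0521]]
```

```bash
python3 - <<'E'
from rk import *
P,B=rackpt((.5613,-.2838),9.9,[.1498,.0064,0]); 
psi=11.1; B2=rackpt((0,0),psi,[0,0,0])[1]
o=P[0]-.148*B2[:,0]; print(o)
o=o[:2]
c=cam('wrist');s=ctrl.read_state()
for nm,px,z in [('wallL base',[(265.8,112),(266.2,125)],0),('rib base L',[(357,112),(357,125)],0),('wallR base',[(492.3,112),(490.8,125)],0),('wallR top',[(506,112),(504.4,125)],.018),('top edge floor',[(300,107.5),(460,105.3)],0)]:
    print(nm,onplane(c,px,o,psi,z)[1][:,:2].round(4).tolist())
print((s['eef_pos']-np.array([*o,.016]))@B2, s['ee_rot'])
t=rackpt(o,psi,[.075,.0500,.0229+.012])[0][0]
row(t,racktool(psi),4)
E
```

```text
[ 0.56222448 -0.27986671  0.0169    ]
wallL base [[0.1461, 0.0841], [0.1367, 0.0843]]
rib base L [[0.1452, 0.0171], [0.1359, 0.0169]]
wallR base [[0.1445, -0.0836], [0.1351, -0.0836]]
wallR top [[0.1447, -0.083], [0.136, -0.0831]]
top edge floor [[0.1489, 0.0589], [0.1494, -0.0587]]
[0.08146996 0.04674082 0.09143334] [-179.54705084   60.13070452   10.87434764]
4 rows |d|=1.42 cm |w|=0.003 : [1.41, -0.08, 0.16] [-0.003, 0.001, -0.0]
 mid [0.594, -0.224, 0.097]
```

Call:
{"op": "drive_tool", "data": {"commands": [1.4, -0.09, 0.16, -0.003, 0, 0, 1.4, -0.09, 0.16, -0.003, 0, 0, 1.4, -0.09, 0.16, -0.003, 0, 0, 1.2, -0.09, 0.16, -0.003, 0, 0, 0, 0, 0, 0, 0, 0]}}

```text
time_s: 6.05
eef_pos: [0.5991, -0.2232, 0.0882]
ee_rot: [179.3, 59.9, 10.4]
wrist_force: [-7.5, -4.6, 9.5]
gripper_width: 0.0596
```

```bash
python3 - <<'E'
from rk import *
c=cam('wrist','pics/w4.png');s=ctrl.read_state(); o=(.5622,-.2799);psi=11.1
B2=rackpt(o,psi,[0,0,0])[1]
print(s['time_s'],(s['eef_pos']-np.array([*o,.016]))@B2, s['ee_rot'],s['wrist_force'])
cv2.imwrite("pics/z6.png",cv2.resize(c['image'][130:230,210:450,::-1],None,fx=3.3,fy=5,interpolation=cv2.INTER_CUBIC))
E
```

```text
6.1 [0.07687361 0.04852949 0.03904114] [179.25711654  59.9246001   10.36747745] [-6.11666497 -4.06344779  6.93867894]
```

View pics/w4.png

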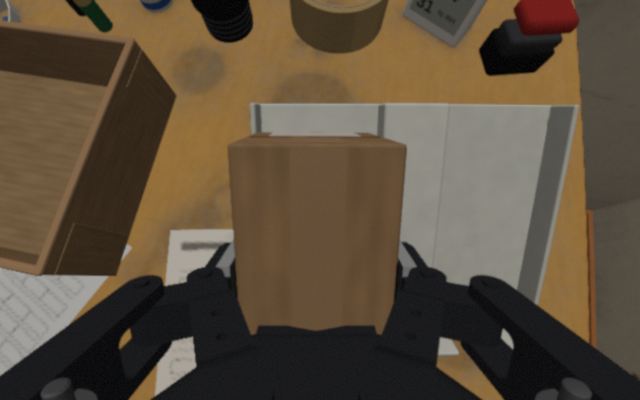

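View pics/z6.png

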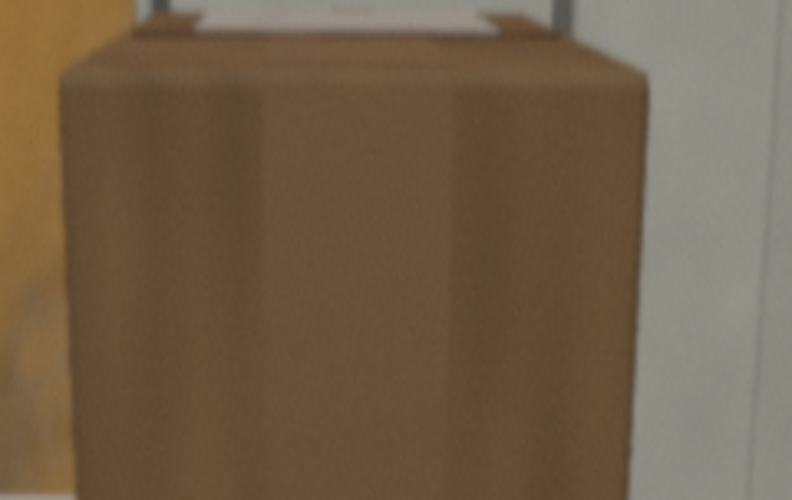

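Call:
{"op": "drive_tool", "data": {"commands": [-1.2, 0, 0, 0, 0, 0, 0, 0, 0, 0, 0, 0]}}

```text
time_s: 6.27
eef_pos: [0.5926, -0.2232, 0.0982]
ee_rot: [179.5, 60.0, 10.6]
wrist_force: [-0.8, -0.6, -1.0]
gripper_width: 0.0593
```

```bash
cat >> rk.py <<'E'
O=(.5622,-.2799);PSI=11.1
def tray(s=None,o=O,psi=PSI):
    s=s or ctrl.read_state(); B=rackpt(o,psi,[0,0,0])[1]
    Rt=B.T@rot(s['ee_rot']); d=Ro.from_matrix(racktool(psi).T@rot(s['ee_rot'])).as_rotvec(degrees=True)
    print('t',s['time_s'],'tray',((s['eef_pos']-np.array([*o,.016]))@B).round(4),'tool rot err deg',d.round(2),'F tray',(s['wrist_force']@B).round(1),'w',round(s['gripper_width'],4))
E
python3 - <<'E'
from rk import *
tray(); c=cam('wrist','pics/w5.png'); tray()
g=cv2.cvtColor(c['image'],cv2.COLOR_RGB2GRAY).astype(int)
for r in (106,112,118,124,130): print(r,' '.join(f"{x}:{g[r,x]}" for x in list(range(246,270))+list(range(368,392))))
for r in (150,200,300): print(r,' '.join(f"{x}:{g[r,x]}" for x in list(range(224,246))+list(range(388,412))))
E
```

```text
t 6.2667 tray [0.0764 0.0498 0.0508] tool rot err deg [-0.09  0.02  0.23] F tray [-1.2 -0.4 -0.4] w 0.0593
t 6.3167 tray [0.0761 0.0499 0.0502] tool rot err deg [-0.07 -0.01  0.21] F tray [-0.8 -0.7 -1.9] w 0.0592
106 246:114 247:114 248:114 249:113 250:112 251:112 252:113 253:113 254:112 255:114 256:123 257:135 258:137 259:137 260:122 261:100 262:81 263:76 264:79 265:92 266:121 267:139 268:142 269:143 368:142 369:141 370:143 371:142 372:139 373:143 374:140 375:138 376:126 377:102 378:90 379:88 380:89 381:95 382:109 383:127 384:138 385:143 386:146 387:145 388:145 389:146 390:145 391:146
112 246:114 247:116 248:114 249:113 250:113 251:112 252:112 253:111 254:112 255:112 256:119 257:128 258:136 259:138 260:126 261:103 262:83 263:76 264:73 265:86 266:115 267:138 268:143 269:143 368:141 369:142 370:140 371:140 372:141 373:142 374:139 375:134 376:113 377:93 378:87 379:87 380:86 381:95 382:116 383:131 384:140 385:145 386:145 387:144 388:144 389:145 390:144 391:146
118 246:114 247:114 248:113 249:113 250:113 251:114 252:114 253:113 254:110 255:111 256:114 257:125 258:137 259:141 260:132 261
[... 1315 characters left out ...]
4 408:145 409:145 410:146 411:145
200 224:105 225:107 226:108 227:109 228:108 229:106 230:96 231:83 232:76 233:78 234:79 235:79 236:80 237:80 238:82 239:83 240:82 241:82 242:85 243:84 244:85 245:82 388:82 389:84 390:83 391:84 392:85 393:84 394:83 395:84 396:82 397:81 398:82 399:80 400:76 401:77 402:99 403:131 404:142 405:141 406:144 407:142 408:143 409:142 410:141 411:141
300 224:28 225:26 226:27 227:26 228:28 229:26 230:25 231:26 232:29 233:27 234:28 235:26 236:27 237:40 238:62 239:73 240:77 241:80 242:82 243:82 244:81 245:83 388:82 389:82 390:83 391:80 392:75 393:61 394:35 395:26 396:27 397:26 398:29 399:27 400:24 401:27 402:27 403:27 404:28 405:27 406:23 407:31 408:28 409:28 410:27 411:28
```

View pics/w5.png

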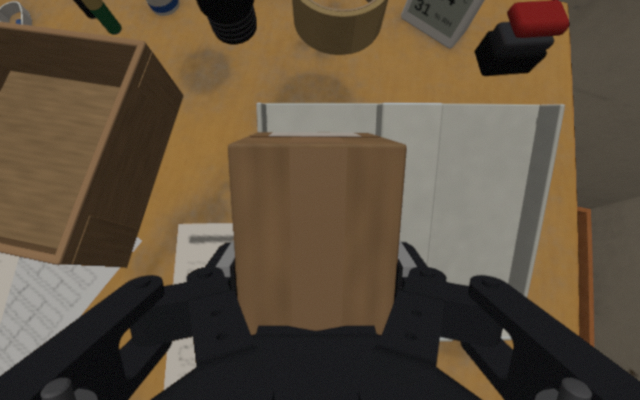

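Call:
{"op": "drive_tool", "data": {"commands": [0, 0.28, 0, 0, 0, 0, 0.8, 0, 0, 0, 0, 0, 0.8, 0, 0, 0, 0, 0, 0.4, 0, 0, 0, 0, 0, 0, 0, 0, 0, 0, 0]}}

```text
time_s: 6.73
eef_pos: [0.6022, -0.2241, 0.0769]
ee_rot: [179.9, 60.2, 10.9]
wrist_force: [-0.3, -0.1, -1.4]
gripper_width: 0.0595
```

```bash
python3 - <<'E'
from rk import *
tray(); c=cam('wrist','pics/w6.png'); tray()
E
```

```text
t 6.7333 tray [0.0737 0.0471 0.0277] tool rot err deg [ 0.08 -0.24  0.08] F tray [-1. -0. -1.] w 0.0595
t 6.7833 tray [0.0739 0.047  0.0283] tool rot err deg [ 0.07 -0.21  0.09] F tray [-1.8 -0.7 -1.5] w 0.0592
```

View pics/w6.png

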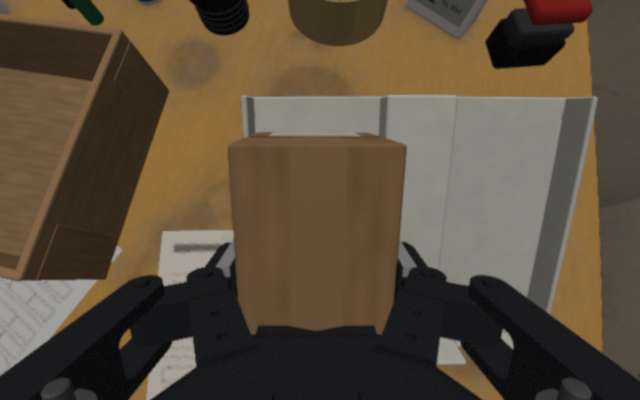

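Call:
{"op": "drive_tool", "data": {"commands": [0.2, 0, 0, 0, 0, 0, 0, 0, 0.6, 0, 0, 0, 0, 0, 0.5, 0, 0, 0, 0, 0, 0.3, 0, 0, 0, 0, 0, 0, 0, 0, 0]}}

```text
time_s: 7.2
eef_pos: [0.5903, -0.2266, 0.0696]
ee_rot: [179.9, 60.2, 10.8]
wrist_force: [0.7, -0.0, -1.9]
gripper_width: 0.0595
```

```bash
python3 - <<'E'
from rk import *
tray(); ctrl.camera('top'); tray()
E
```

```text
t 7.2 tray [0.0596 0.0469 0.0275] tool rot err deg [ 0.11 -0.17  0.13] F tray [-0.4 -0.1 -2. ] w 0.0595
t 7.25 tray [0.0602 0.0467 0.0276] tool rot err deg [ 0.1  -0.14  0.16] F tray [-1.1 -0.  -1.7] w 0.0594
```

Call:
{"op": "drive_tool", "data": {"commands": [0, 0, 0.2, 0, 0, 0, 0, 0, 0.2, 0, 0, 0, 0, 0, 0, 0, 0, 0]}}

```text
time_s: 7.5
eef_pos: [0.5874, -0.2273, 0.068]
ee_rot: [179.8, 60.1, 10.8]
wrist_force: [0.1, -1.0, -1.8]
gripper_width: 0.0596
```

```bash
python3 - <<'E'
from rk import *
tray(); ctrl.camera('top'); tray()
E
```

```text
t 7.5 tray [0.0562 0.0468 0.0276] tool rot err deg [ 0.07 -0.14  0.15] F tray [-1.  -1.  -1.6] w 0.0596
t 7.55 tray [0.0564 0.0467 0.0276] tool rot err deg [ 0.07 -0.13  0.16] F tray [-2.   0.1 -1.4] w 0.0598
```

Call:
{"op": "drive_tool", "data": {"commands": [0, 0, 0.2, 0, 0, 0, 0, 0, 0.2, 0, 0, 0, 0, 0, 0.1, 0, 0, 0, 0, 0, 0, 0, 0, 0]}}

```text
time_s: 7.88
eef_pos: [0.5863, -0.2277, 0.0683]
ee_rot: [179.8, 59.8, 10.8]
wrist_force: [8.0, 6.0, 2.5]
gripper_width: 0.0593
```

```bash
python3 - <<'E'
from rk import *
tray(); ctrl.camera('top'); tray()
E
```

```text
t 7.8833 tray [0.0554 0.0466 0.0284] tool rot err deg [0.05 0.2  0.15] F tray [ 9.1  4.3 -2.4] w 0.0593
t 7.9333 tray [0.0554 0.0466 0.0284] tool rot err deg [0.04 0.2  0.16] F tray [ 8.3  3.7 -2. ] w 0.0594
```

Call:
{"op": "drive_tool", "data": {"commands": [0, 0, -0.3, 0, 0, 0, 0.3, 0, 0, 0, 0, 0, 0.25, 0, 0, 0, 0, 0, 0, 0, 0, 0, 0, 0]}}

```text
time_s: 8.27
eef_pos: [0.5896, -0.2273, 0.0631]
ee_rot: [179.7, 60.0, 10.7]
wrist_force: [1.6, 1.7, 1.7]
gripper_width: 0.0595
```

```bash
python3 - <<'E'
from rk import *
tray(); ctrl.camera('top'); tray()
E
```

```text
t 8.2667 tray [0.0556 0.0463 0.0223] tool rot err deg [ 0.05 -0.02  0.21] F tray [2.5 1.4 0.5] w 0.0595
t 8.3167 tray [0.0556 0.0463 0.0223] tool rot err deg [ 0.05 -0.02  0.2 ] F tray [3.9 1.5 2.1] w 0.0594
```

Call:
{"op": "drive_tool", "data": {"commands": [0, 0, 0, 0, 0, 0, 0, 0, 0, 0, 0, 0, 0, 0, 0, 0, 0, 0, 0, 0, 0, 0, 0, 0, -2.5, 0, 0, 0, 0, 0, -3, 0, 0, 0, 0, 0, -3, 0, 0, 0, 0, 0, 0, 0, 0, 0, 0, 0], "claw": 0.8}}

```text
time_s: 8.98
eef_pos: [0.5473, -0.2368, 0.1407]
ee_rot: [179.1, 59.8, 10.1]
wrist_force: [0.8, -0.9, 0.9]
gripper_width: 0.0769
```

```bash
python3 - <<'E'
from rk import *
tray(); c=cam('wrist','pics/w7.png'); tray(); s=cam('scene','pics/s7.png')
cv2.imwrite("pics/z7.png",cv2.resize(s['image'][170:330,350:560,::-1],None,fx=3.5,fy=3.5,interpolation=cv2.INTER_CUBIC))
E
```

```text
t 8.9833 tray [0.0568 0.0452 0.1111] tool rot err deg [-0.03  0.15  0.49] F tray [ 1.  -1.   0.5] w 0.0769
t 9.0333 tray [0.056  0.0456 0.1094] tool rot err deg [0.01 0.07 0.4 ] F tray [0.2 0.1 0.2] w 0.0768
```

View pics/w7.png

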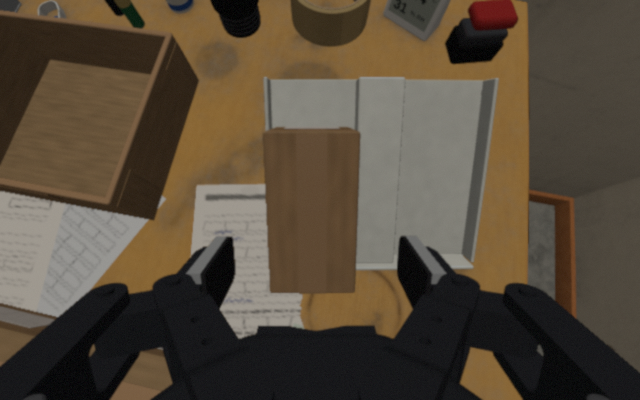

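View pics/z7.png

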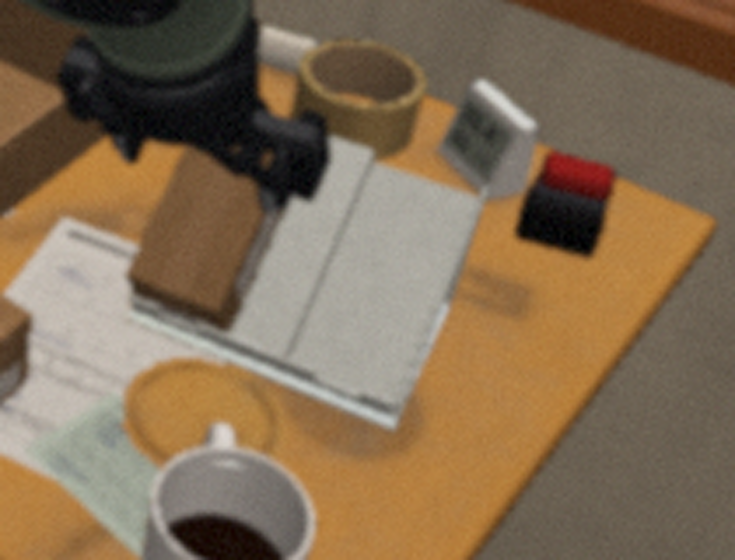

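```bash
python3 - <<'E'
from rk import *
row([.428,-.129,.14],down(-1.5),13)
E
```

```text
13 rows |d|=1.32 cm |w|=0.110 : [-0.11, -1.32, 0.0] [-0.102, -0.034, -0.027]
 mid [0.501, -0.158, 0.139]
```

Call:
{"op": "drive_tool", "data": {"commands": [-3, 0, 0, 0, 0, 0, -0.11, -1.32, 0, -0.102, -0.034, -0.027, -0.11, -1.32, 0, -0.102, -0.034, -0.027, -0.11, -1.32, 0, -0.102, -0.034, -0.027, -0.11, -1.32, 0, -0.102, -0.034, -0.027, -0.11, -1.32, 0, -0.102, -0.034, -0.027, -0.11, -1.32, 0, -0.102, -0.034, -0.027, -0.11, -1.32, 0, -0.102, -0.034, -0.027, -0.11, -1.32, 0, -0.102, -0.034, -0.027, -0.11, -1.32, 0, -0.102, -0.034, -0.027, -0.11, -1.32, 0, -0.102, -0.034, -0.027, -0.11, -1.32, 0, -0.102, -0.034, -0.027, -0.11, -1.32, 0, -0.102, -0.034, -0.027, -0.11, -1.32, 0, -0.102, -0.034, -0.027, 0, 0, 0, 0, 0, 0], "claw": 1}}

```text
time_s: 10.33
eef_pos: [0.4117, -0.1295, 0.1635]
ee_rot: [-41.0, 89.6, -132.0]
wrist_force: [-1.0, -0.6, -0.7]
gripper_width: 0.0853
```

```bash
python3 - <<'E'
from rk import *
weigh(4)
c=cam('wrist','pics/w8.png'); s=ctrl.read_state(); print(s['time_s'],s['eef_pos'],s['ee_rot'],s['q'])
row([.428,-.129,.022],down(-1.5),5)
E
```

```text
F [0.04 0.45 0.22] sd [0.65 0.53 0.43] tau [-29.861 -20.199] [0.144 0.127] M [ 0.023  0.001 -0.003]
t 10.5333 [ 0.4138 -0.1313  0.1644] [-18.9   9.  112.9  -0.3  57.9 -17.4] 0.08561550770207037
10.5833 [ 0.41378418 -0.13146368  0.16448138] [  1.64058502  89.67780495 -89.68514573] [-18.9203253    9.03392994 112.90472751  -0.35888978  57.95570106
 -17.40445669]
5 rows |d|=2.86 cm |w|=0.001 : [2.85, 0.28, -0.07] [0.001, 0.001, -0.0]
 mid [0.422, -0.13, 0.079]
```

View pics/w8.png

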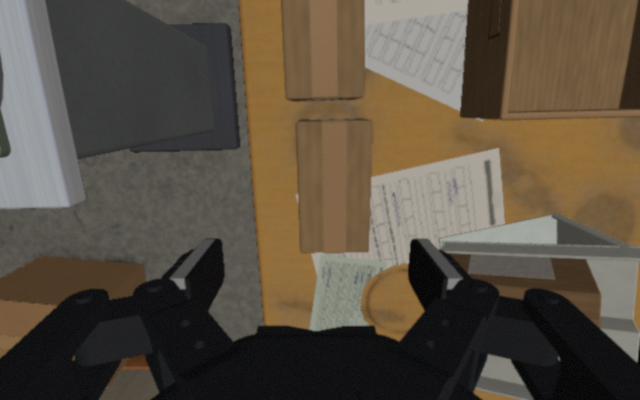

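```bash
python3 - <<'E'
from rk import *
c=cam('wrist')
q=plane(c,[(299,120),(372,120),(368,252),(302,252)],.062); print(q.round(4),q.mean(0).round(4))
q=plane(c,[(286,98),(363,99)],.062);print(q)
print((.062*1))
m=plane(c,[(299,120),(372,120),(368,252),(302,252)],.062).mean(0)
row([m[0],m[1]-.001,.022],down(-1.5),5)
E
```

```text
[[ 0.4021 -0.0717  0.062 ]
 [ 0.4586 -0.073   0.062 ]
 [ 0.4578 -0.1847  0.062 ]
 [ 0.4005 -0.1833  0.062 ]] [ 0.4297 -0.1282  0.062 ]
[[ 0.39285825 -0.05507401  0.062     ]
 [ 0.4514349  -0.05718858  0.062     ]]
0.062
5 rows |d|=2.87 cm |w|=0.001 : [2.85, 0.32, -0.06] [0.001, 0.001, -0.0]
 mid [0.423, -0.13, 0.079]
```

Call:
{"op": "drive_tool", "data": {"commands": [2.85, 0.32, -0.06, 0, 0, 0, 2.85, 0.32, -0.06, 0, 0, 0, 2.85, 0.32, -0.06, 0, 0, 0, 2.85, 0.32, -0.06, 0, 0, 0, 2.85, 0.32, -0.06, 0, 0, 0, 0, 0, 0, 0, 0, 0]}}

```text
time_s: 11.13
eef_pos: [0.4268, -0.1288, 0.0183]
ee_rot: [-68.3, 89.5, -159.6]
wrist_force: [0.4, 0.8, -0.0]
gripper_width: 0.0857
```

Call:
{"op": "drive_tool", "data": {"commands": [0, 0, 0, 0, 0, 0, 0, 0, 0, 0, 0, 0, 0, 0, 0, 0, 0, 0, 0, 0, 0, 0, 0, 0, 0, 0, 0, 0, 0, 0, 0, 0, 0, 0, 0, 0], "claw": -1, "newtons": 70}}

```text
time_s: 11.63
eef_pos: [0.4303, -0.1299, 0.024]
ee_rot: [22.5, 89.5, -68.7]
wrist_force: [-0.8, -0.9, 7.4]
gripper_width: 0.0593
```

Call:
{"op": "drive_tool", "data": {"commands": [-1.5, 0, 0, 0, 0, 0, -2, 0, 0, 0, 0, 0, -1.5, 0, 0, 0, 0, 0, 0, 0, 0, 0, 0, 0, 0, 0, 0, 0, 0, 0]}}

```text
time_s: 12.05
eef_pos: [0.4294, -0.1291, 0.0727]
ee_rot: [12.6, 89.6, -78.7]
wrist_force: [-0.0, 0.6, -5.9]
gripper_width: 0.0592
```

```bash
python3 - <<'E'
from rk import *
weigh(6)
E
```

```text
F [ 0.01  0.33 -5.82] sd [0.24 0.62 0.37] tau [-36.418 -18.258] [0.266 0.272] M [0.029 0.009 0.   ]
t 12.35 [ 0.4287 -0.1289  0.0715] [-18.   17.1 118.6  -0.5  44.3 -16.4] 0.05888472545230246
```

```bash
python3 - <<'E'
from rk import *
s=ctrl.read_state()
P=rackpt(O,PSI,[.078,-.0529,.024+.07])[0][0]; print(P)
p0=s['eef_pos']+[0,0,.12]
row(P,racktool(PSI),14,p0,rot(s['ee_rot']))
E
```

```text
[ 0.59254996 -0.32785406  0.13640639]
14 rows |d|=2.00 cm |w|=0.103 : [0.39, 1.88, 0.57] [0.095, 0.032, 0.025]
 mid [0.554, -0.219, 0.164]
```

Call:
{"op": "drive_tool", "data": {"commands": [-3, 0, 0, 0, 0, 0, -3, 0, 0, 0, 0, 0, -3, 0, 0, 0, 0, 0, -3, 0, 0, 0, 0, 0, 0.39, 1.88, 0.57, 0.095, 0.032, 0.025, 0.39, 1.88, 0.57, 0.095, 0.032, 0.025, 0.39, 1.88, 0.57, 0.095, 0.032, 0.025, 0.39, 1.88, 0.57, 0.095, 0.032, 0.025, 0.39, 1.88, 0.57, 0.095, 0.032, 0.025, 0.39, 1.88, 0.57, 0.095, 0.032, 0.025, 0.39, 1.88, 0.57, 0.095, 0.032, 0.025, 0.39, 1.88, 0.57, 0.095, 0.032, 0.025, 0.39, 1.88, 0.57, 0.095, 0.032, 0.025, 0.39, 1.88, 0.57, 0.095, 0.032, 0.025, 0.39, 1.88, 0.57, 0.095, 0.032, 0.025, 0.39, 1.88, 0.57, 0.095, 0.032, 0.025, 0.39, 1.88, 0.57, 0.095, 0.032, 0.025, 0.39, 1.88, 0.57, 0.095, 0.032, 0.025, 0, 0, 0, 0, 0, 0, 0, 0, 0, 0, 0, 0]}}

```text
time_s: 14.02
eef_pos: [0.5913, -0.328, 0.1349]
ee_rot: [-179.3, 60.1, 11.4]
wrist_force: [0.2, 0.1, -5.8]
gripper_width: 0.059
```

```bash
python3 - <<'E'
from rk import *
tray(); c=cam('wrist','pics/w9.png'); tray()
row(rackpt(O,PSI,[.075,-.0529,.024+.027])[0][0],racktool(PSI),3)
E
```

```text
t 14.0167 tray [ 0.0761 -0.0528  0.0933] tool rot err deg [ 0.44 -0.13 -0.16] F tray [-2.7  0.1 -5.1] w 0.059
t 14.0667 tray [ 0.0772 -0.0524  0.0938] tool rot err deg [ 0.36 -0.07 -0.15] F tray [-2.6  0.4 -4. ] w 0.0591
3 rows |d|=1.43 cm |w|=0.002 : [1.43, 0.02, 0.07] [-0.002, 0.0, 0.001]
 mid [0.605, -0.325, 0.11]
```

View pics/w9.png

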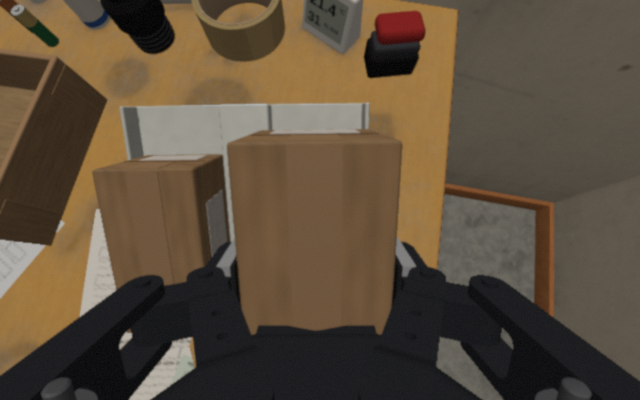

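Right bay lies ahead of the carton (floor columns ~272–362); left carton sits flat in its bay. Going down to 27 mm above the floor and measuring.

Call:
{"op": "drive_tool", "data": {"commands": [1.4, 0.02, 0.07, -0.002, 0, 0, 1.4, 0.02, 0.07, -0.002, 0, 0, 1.4, 0.02, 0.07, -0.002, 0, 0, 0, 0, 0, 0, 0, 0]}}

```text
time_s: 14.4
eef_pos: [0.6115, -0.3225, 0.0957]
ee_rot: [-179.4, 60.2, 11.7]
wrist_force: [-0.3, 0.5, -5.7]
gripper_width: 0.0589
```

```bash
python3 - <<'E'
from rk import *
tray(); c=cam('wrist','pics/w10.png'); tray()
g=cv2.cvtColor(c['image'],cv2.COLOR_RGB2GRAY).astype(int)
cv2.imwrite("pics/z10.png",cv2.resize(c['image'][90:170,210:430,::-1],None,fx=3.6,fy=6,interpolation=cv2.INTER_CUBIC))
for r in (106,112,118,124): print(r,' '.join(f"{x}:{g[r,x]}" for x in list(range(250,275))+list(range(364,394))))
for r in (150,200,250): print(r,' '.join(f"{x}:{g[r,x]}" for x in list(range(224,246))+list(range(388,412))))
E
```

```text
t 14.4 tray [ 0.0747 -0.0513  0.0489] tool rot err deg [ 0.02 -0.16 -0.31] F tray [-3.1  0.6 -4.8] w 0.0589
t 14.45 tray [ 0.0752 -0.0518  0.0501] tool rot err deg [ 0.02 -0.11 -0.25] F tray [-2.5  0.2 -4.4] w 0.0591
106 250:154 251:153 252:154 253:153 254:155 255:153 256:149 257:139 258:120 259:99 260:86 261:81 262:81 263:91 264:121 265:142 266:146 267:148 268:147 269:148 270:148 271:150 272:150 273:149 274:148 364:152 365:151 366:150 367:151 368:152 369:152 370:151 371:152 372:150 373:153 374:150 375:141 376:110 377:91 378:89 379:88 380:90 381:102 382:128 383:143 384:145 385:139 386:128 387:123 388:122 389:119 390:118 391:117 392:119 393:120
112 250:152 251:153 252:153 253:154 254:154 255:153 256:150 257:144 258:127 259:106 260:88 261:81 262:81 263:86 264:113 265:136 266:146 267:149 268:149 269:149 270:148 271:149 272:150 273:148 274:149 364:148 365:148 366:150 367:149 368:147 369:149 370:149 371:150 372:149 373:148 374:146 375:126 376:103 377:91 378:89 379:90 380:95 381:113 382:131 383:146 384:144 385:134 386:115 387:111 388:112 389:112 390:109 391:110 392:111 393:111
118 250:151 
[... 1188 characters left out ...]
 411:116
200 224:147 225:147 226:148 227:148 228:148 229:145 230:135 231:111 232:86 233:78 234:81 235:84 236:83 237:82 238:85 239:85 240:84 241:86 242:87 243:86 244:87 245:87 388:86 389:87 390:86 391:86 392:88 393:85 394:84 395:84 396:81 397:75 398:84 399:110 400:119 401:124 402:120 403:123 404:120 405:120 406:122 407:120 408:122 409:121 410:122 411:123
250 224:36 225:58 226:90 227:112 228:120 229:125 230:122 231:123 232:122 233:123 234:122 235:109 236:87 237:81 238:82 239:83 240:83 241:86 242:86 243:84 244:85 245:85 388:84 389:82 390:83 391:82 392:82 393:77 394:74 395:91 396:114 397:122 398:122 399:123 400:123 401:122 402:122 403:122 404:119 405:104 406:76 407:43 408:31 409:28 410:31 411:29
```

View pics/z10.png

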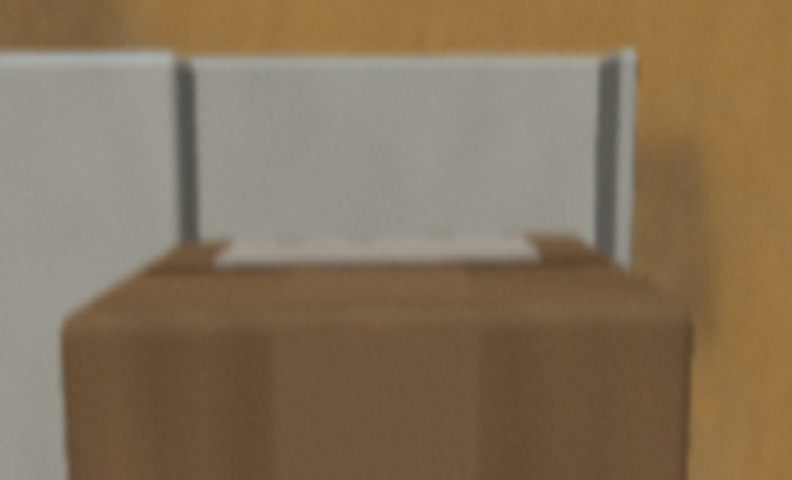

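Call:
{"op": "drive_tool", "data": {"commands": [0, 0.27, 0, 0, 0, 0, 0.8, 0, 0, 0, 0, 0, 0.8, 0, 0, 0, 0, 0, 0.4, 0, 0, 0, 0, 0, 0, 0, 0, 0, 0, 0]}}

```text
time_s: 14.87
eef_pos: [0.6208, -0.3284, 0.0909]
ee_rot: [179.3, 59.6, 10.3]
wrist_force: [-38.0, 0.9, 38.7]
gripper_width: 0.0592
```

```bash
python3 - <<'E'
from rk import *
tray(); c=cam('wrist','pics/w11.png'); tray()
E
```

```text
t 14.8667 tray [ 0.0791 -0.0589  0.0408] tool rot err deg [-0.03  0.44  0.39] F tray [-12.8   8.2  52.1] w 0.0592
t 14.9167 tray [ 0.0791 -0.0589  0.0408] tool rot err deg [-0.02  0.45  0.4 ] F tray [-12.9   9.4  51. ] w 0.059
```

View pics/w11.png

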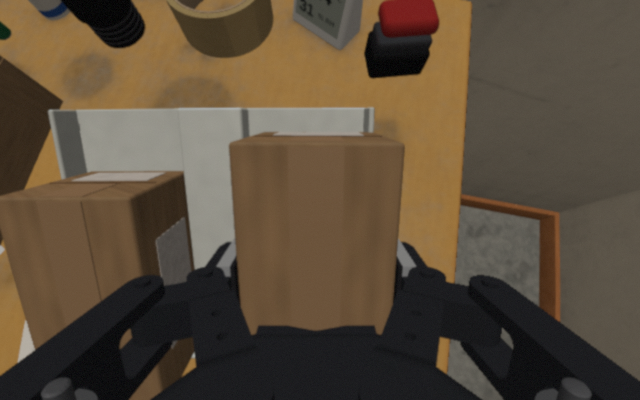

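Call:
{"op": "drive_tool", "data": {"commands": [-1, 0, 0, 0, 0, 0, -1, 0, 0, 0, 0, 0, 0, 0, 0, 0, 0, 0, 0, 0, 0, 0, 0, 0]}}

```text
time_s: 15.25
eef_pos: [0.6125, -0.3278, 0.1002]
ee_rot: [179.9, 59.9, 11.0]
wrist_force: [-0.5, 0.2, -6.4]
gripper_width: 0.059
```

```bash
cat >> rk.py <<'E'
def align(fn):
    """columns of bay wall-top inner edges and carton edges -> lateral offsets (mm, camera x = tool y)"""
    tray(); c=cam('wrist',fn); tray()
    cv2.imwrite(fn.replace('.png','z.png'),cv2.resize(c['image'][90:170,210:430,::-1],None,fx=3.6,fy=6,interpolation=cv2.INTER_CUBIC))
    g=cv2.GaussianBlur(cv2.cvtColor(c['image'],cv2.COLOR_RGB2GRAY),(1,5),0).astype(float)
    for r in (108,113,118,123,150,175,200):
        d=np.convolve(g[r],[1,1,0,-1,-1],'same')/2
        pk=[(x,round(d[x])) for x in range(205,430) if abs(d[x])>18 and abs(d[x])==abs(d[x-3:x+4]).max()]
        print(r,pk)
E
python3 - <<'E'
from rk import *
align('pics/w12.png')
E
```

```text
t 15.25 tray [ 0.0769 -0.0567  0.0528] tool rot err deg [0.01 0.11 0.04] F tray [-3.6  0.3 -5.3] w 0.059
t 15.3 tray [ 0.0764 -0.0562  0.0521] tool rot err deg [ 0.02  0.06 -0.03] F tray [-3.8 -0.6 -5. ] w 0.0591
108 [(250, -50), (256, 54), (365, -55), (370, 48)]
113 [(250, -51), (256, 58), (365, -52), (370, 46)]
118 [(250, -52), (256, 59), (364, -50), (369, 46)]
123 [(250, -50), (256, 56), (364, -52), (369, 48), (373, -40)]
150 [(228, -55), (404, 38)]
175 [(230, -57), (402, 39)]
200 [(232, -56), (400, 39), (401, 39)]
```

View pics/w12.png

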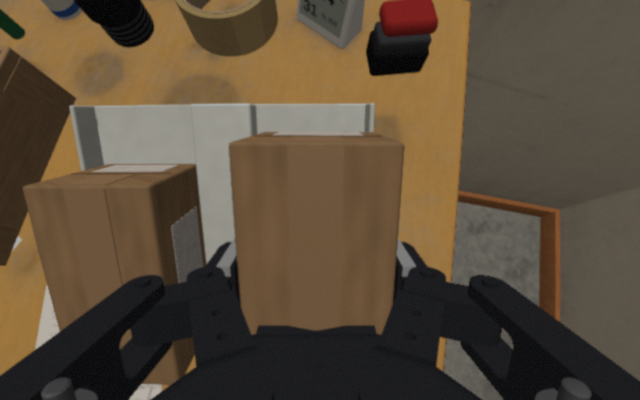

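Call:
{"op": "drive_tool", "data": {"commands": [0, -0.32, 0, 0, 0, 0, 0, 0, 0, 0, 0, 0, 0.5, 0, 0, 0, 0, 0, 0, 0, 0, 0, 0, 0, 0, 0, 0, 0, 0, 0]}}

```text
time_s: 15.72
eef_pos: [0.6142, -0.3235, 0.0947]
ee_rot: [-179.9, 60.0, 11.2]
wrist_force: [0.1, 0.5, -5.8]
gripper_width: 0.0589
```

```bash
python3 - <<'E'
from rk import *
align('pics/w13.png')
E
```

```text
t 15.7167 tray [ 0.0762 -0.0528  0.0468] tool rot err deg [ 0.02  0.03 -0.07] F tray [-2.8  0.4 -5.1] w 0.0589
t 15.7667 tray [ 0.0764 -0.053   0.0471] tool rot err deg [ 0.02  0.05 -0.04] F tray [-3.1  0.6 -5.1] w 0.059
108 [(255, -50), (260, 52), (373, -54), (379, 47)]
113 [(255, -51), (261, 56), (373, -52), (379, 49), (383, -32)]
118 [(255, -51), (261, 59), (373, -50), (379, 48), (383, -35)]
123 [(255, -50), (261, 56), (372, -50), (378, 46), (383, -36)]
150 [(228, -56), (404, 32)]
175 [(230, -56), (402, 36)]
200 [(232, -58), (400, 38)]
```

View pics/w13z.png

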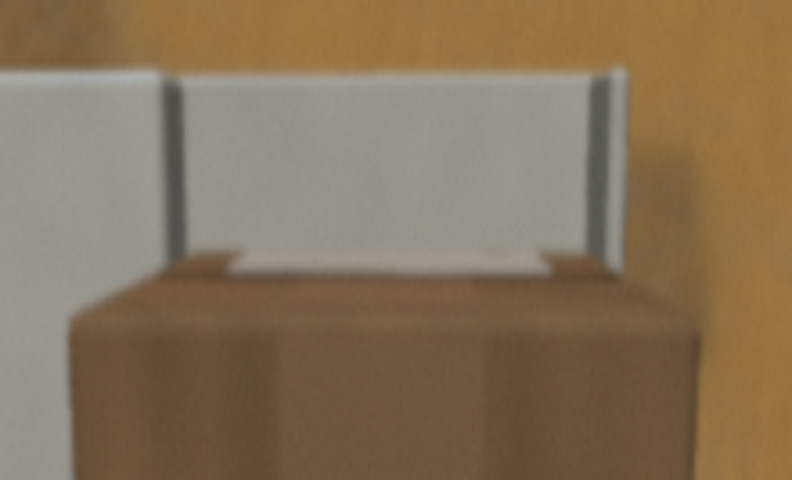

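Call:
{"op": "drive_tool", "data": {"commands": [0.4, 0.04, 0, 0, 0, 0, 0.4, 0, 0, 0, 0, 0, 0.4, 0, 0, 0, 0, 0, 0, 0, 0, 0, 0, 0]}}

```text
time_s: 16.1
eef_pos: [0.62, -0.3228, 0.0841]
ee_rot: [-179.8, 60.0, 11.2]
wrist_force: [0.3, 0.3, -6.4]
gripper_width: 0.0591
```

```bash
python3 - <<'E'
from rk import *
tray(); ctrl.camera('top'); tray()
E
```

```text
t 16.1 tray [ 0.0761 -0.0532  0.0347] tool rot err deg [ 0.04  0.02 -0.07] F tray [-2.9  0.3 -5.7] w 0.0591
t 16.15 tray [ 0.0762 -0.0533  0.0351] tool rot err deg [ 0.03  0.03 -0.06] F tray [-2.4 -0.4 -5.5] w 0.0588
```

Call:
{"op": "drive_tool", "data": {"commands": [0.4, 0, 0, 0, 0, 0, 0.3, 0, 0.3, 0, 0, 0, 0, 0, 0.5, 0, 0, 0, 0, 0, 0.5, 0, 0, 0, 0, 0, 0.3, 0, 0, 0, 0, 0, 0, 0, 0, 0]}}

```text
time_s: 16.65
eef_pos: [0.6088, -0.3252, 0.0705]
ee_rot: [-179.9, 60.0, 11.2]
wrist_force: [0.3, 0.4, -5.2]
gripper_width: 0.0595
```

```bash
python3 - <<'E'
from rk import *
tray(); ctrl.camera('top'); tray()
E
```

```text
t 16.65 tray [ 0.0593 -0.0534  0.0286] tool rot err deg [ 0.08  0.02 -0.03] F tray [-2.3  0.3 -4.7] w 0.0595
t 16.7 tray [ 0.06   -0.0537  0.0288] tool rot err deg [ 0.07  0.06 -0.  ] F tray [-3.1  0.  -4.7] w 0.0594
```

Call:
{"op": "drive_tool", "data": {"commands": [0, 0, 0.2, 0, 0, 0, 0, 0, 0.2, 0, 0, 0, 0, 0, 0.2, 0, 0, 0, 0, 0, 0, 0, 0, 0]}}

```text
time_s: 17.03
eef_pos: [0.6057, -0.3263, 0.0691]
ee_rot: [179.9, 59.8, 11.0]
wrist_force: [2.7, 1.8, -4.0]
gripper_width: 0.0589
```

```bash
python3 - <<'E'
from rk import *
tray(); ctrl.camera('top'); tray()
E
```

```text
t 17.0333 tray [ 0.0557 -0.0539  0.0291] tool rot err deg [0.02 0.19 0.05] F tray [ 0.6  1.3 -5. ] w 0.0589
t 17.0833 tray [ 0.0557 -0.054   0.0291] tool rot err deg [0.01 0.18 0.05] F tray [ 1.2  1.1 -4.4] w 0.0592
```

Call:
{"op": "drive_tool", "data": {"commands": [0.3, 0, 0, 0, 0, 0, 0.3, 0, 0, 0, 0, 0, 0, 0, 0, 0, 0, 0]}}

```text
time_s: 17.33
eef_pos: [0.6081, -0.3266, 0.0647]
ee_rot: [179.8, 59.8, 10.9]
wrist_force: [-5.1, -1.8, 6.0]
gripper_width: 0.0591
```

```bash
python3 - <<'E'
from rk import *
tray(); ctrl.camera('top'); tray()
E
```

```text
t 17.3333 tray [ 0.0556 -0.0546  0.0242] tool rot err deg [-0.04  0.19  0.12] F tray [-1.7 -0.8  7.9] w 0.0591
t 17.3833 tray [ 0.0556 -0.0546  0.0242] tool rot err deg [-0.04  0.19  0.12] F tray [-1.1  0.3  7.6] w 0.0591
```

Call:
{"op": "drive_tool", "data": {"commands": [0, 0, 0, 0, 0, 0, 0, 0, 0, 0, 0, 0, 0, 0, 0, 0, 0, 0, 0, 0, 0, 0, 0, 0, -2.5, 0, 0, 0, 0, 0, -3, 0, 0, 0, 0, 0, -3, 0, 0, 0, 0, 0, -3, 0, 0, 0, 0, 0, 0, 0, 0, 0, 0, 0], "claw": 0.75}}

```text
time_s: 18.13
eef_pos: [0.5516, -0.339, 0.1683]
ee_rot: [179.1, 59.6, 10.2]
wrist_force: [0.0, 0.1, 0.6]
gripper_width: 0.0746
```

```bash
python3 - <<'E'
from rk import *
tray(); c=cam('wrist','pics/w14.png'); tray(); s=cam('scene','pics/s14.png')
row([.423,-.003,.15],down(0.2),14)
E
```

```text
t 18.1333 tray [ 0.0573 -0.056   0.1428] tool rot err deg [-0.11  0.39  0.44] F tray [0.3 0.1 0.5] w 0.0746
t 18.1833 tray [ 0.0562 -0.0552  0.1406] tool rot err deg [-0.06  0.28  0.3 ] F tray [-0.5 -0.4 -0.1] w 0.0747
14 rows |d|=2.78 cm |w|=0.104 : [0.29, -2.48, -1.23] [-0.096, -0.031, -0.026]
 mid [0.536, -0.121, 0.168]
```

View pics/w14.png

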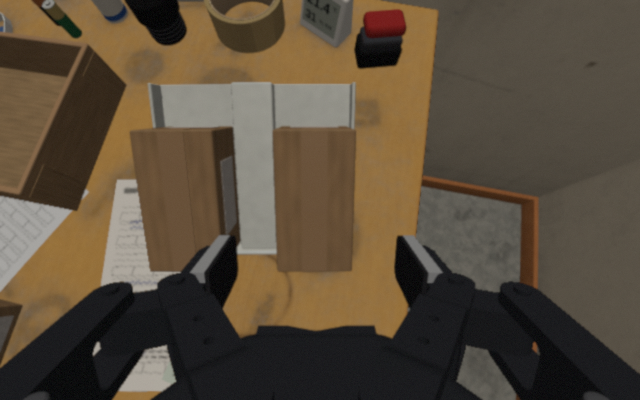

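Call:
{"op": "drive_tool", "data": {"commands": [0.29, -2.48, -1.23, -0.096, -0.031, -0.026, 0.29, -2.48, -1.23, -0.096, -0.031, -0.026, 0.29, -2.48, -1.23, -0.096, -0.031, -0.026, 0.29, -2.48, -1.23, -0.096, -0.031, -0.026, 0.29, -2.48, -1.23, -0.096, -0.031, -0.026, 0.29, -2.48, -1.23, -0.096, -0.031, -0.026, 0.29, -2.48, -1.23, -0.096, -0.031, -0.026, 0.29, -2.48, -1.23, -0.096, -0.031, -0.026, 0.29, -2.48, -1.23, -0.096, -0.031, -0.026, 0.29, -2.48, -1.23, -0.096, -0.031, -0.026, 0.29, -2.48, -1.23, -0.096, -0.031, -0.026, 0.29, -2.48, -1.23, -0.096, -0.031, -0.026, 0.29, -2.48, -1.23, -0.096, -0.031, -0.026, 0.29, -2.48, -1.23, -0.096, -0.031, -0.026, 0, 0, 0, 0, 0, 0, 0, 0, 0, 0, 0, 0], "claw": 1}}

```text
time_s: 19.57
eef_pos: [0.4217, -0.0004, 0.1489]
ee_rot: [-159.4, 89.7, 110.8]
wrist_force: [0.5, -0.3, 0.2]
gripper_width: 0.0854
```

```bash
python3 - <<'E'
from rk import *
c=cam('wrist','pics/w15.png'); s=ctrl.read_state(); print(s['time_s'],s['eef_pos'],s['ee_rot'],s['q'])
row([.423,-.001,.022],down(0.2),5)
E
```

```text
19.6167 [ 0.42275102 -0.0011123   0.14932956] [-176.23259283   89.69827792   93.91635579] [ -1.93562604   9.08129452 115.43566545   0.36414169  55.51434361
  -2.29083412]
5 rows |d|=2.55 cm |w|=0.001 : [2.55, 0.01, 0.01] [-0.0, -0.001, 0.0]
 mid [0.423, -0.001, 0.073]
```

View pics/w15.png

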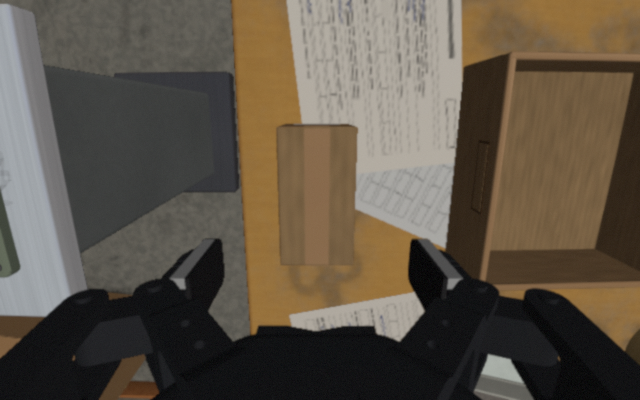

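Carton b is centred between the jaws (columns 278–356). Going down and gripping.

Call:
{"op": "drive_tool", "data": {"commands": [2.55, 0.01, 0, 0, 0, 0, 2.55, 0.01, 0, 0, 0, 0, 2.55, 0.01, 0, 0, 0, 0, 2.55, 0.01, 0, 0, 0, 0, 2.45, 0.01, 0, 0, 0, 0, 0, 0, 0, 0, 0, 0]}}

```text
time_s: 20.12
eef_pos: [0.4211, -0.0018, 0.0199]
ee_rot: [-124.3, 89.5, 145.7]
wrist_force: [-0.9, 1.0, 0.3]
gripper_width: 0.0854
```

Call:
{"op": "drive_tool", "data": {"commands": [0, 0, 0, 0, 0, 0, 0, 0, 0, 0, 0, 0, 0, 0, 0, 0, 0, 0, 0, 0, 0, 0, 0, 0, 0, 0, 0, 0, 0, 0, 0, 0, 0, 0, 0, 0], "claw": -1, "newtons": 40}}

```text
time_s: 20.62
eef_pos: [0.4242, -0.0013, 0.0247]
ee_rot: [145.8, 89.7, 55.9]
wrist_force: [0.5, -0.9, 6.4]
gripper_width: 0.0595
```

Call:
{"op": "drive_tool", "data": {"commands": [-2, 0, 0, 0, 0, 0, -3, 0, 0, 0, 0, 0, -3, 0, 0, 0, 0, 0, -3, 0, 0, 0, 0, 0, -2, 0, 0, 0, 0, 0, 0, 0, 0, 0, 0, 0, 0, 0, 0, 0, 0, 0]}}

```text
time_s: 21.2
eef_pos: [0.4235, -0.0018, 0.1545]
ee_rot: [145.3, 89.7, 55.4]
wrist_force: [-0.0, 0.4, -1.3]
gripper_width: 0.0597
```

```bash
python3 - <<'E'
from rk import *
weigh(6)
c=cam('top')
Z=lambda x,y:(200+x/2.8,75+y/2.8)
print(plane(c,[Z(338,270)],.07))
row([.633,.014,.15],down(0.2),9)
E
```

```text
F [-0.11 -0.23 -0.65] sd [0.35 0.2  0.47] tau [-29.676 -20.49 ] [0.316 0.334] M [-0.001 -0.002  0.011]
t 21.5 [ 0.4224 -0.0018  0.1524] [ -2.    8.9 115.1   0.3  56.1  -2.3] 0.05953012123241993
[[0.63188838 0.01395582 0.07      ]]
9 rows |d|=2.34 cm |w|=0.001 : [0.03, 2.34, -0.17] [-0.0, -0.001, 0.0]
 mid [0.539, 0.007, 0.151]
```

Call:
{"op": "drive_tool", "data": {"commands": [0, 2.34, -0.17, 0, 0, 0, 0, 2.34, -0.17, 0, 0, 0, 0, 2.34, -0.17, 0, 0, 0, 0, 2.34, -0.17, 0, 0, 0, 0, 2.34, -0.17, 0, 0, 0, 0, 2.34, -0.17, 0, 0, 0, 0, 2.34, -0.17, 0, 0, 0, 0, 2.34, -0.17, 0, 0, 0, 0, 2.34, -0.17, 0, 0, 0, 0, 0, 0, 0, 0, 0, 0, 0, 0, 0, 0, 0]}}

```text
time_s: 22.47
eef_pos: [0.634, 0.0139, 0.1524]
ee_rot: [-161.4, 89.7, 108.7]
wrist_force: [-1.1, -0.2, -0.7]
gripper_width: 0.0596
```

```bash
python3 - <<'E'
from rk import *
c=cam('wrist','pics/w16.png'); cam('top','pics/t16.png'); s=ctrl.read_state(); print(s['time_s'],s['eef_pos'],s['ee_rot'],s['q'])
row([.634,.015,.03],down(0.2),5)
E
```

```text
22.5667 [0.63261728 0.01380297 0.15289021] [-156.38576793   89.69857169  113.70559314] [ 6.96380188e-02  2.66520459e+01  8.81863020e+01  3.03992899e-01
  6.52828092e+01 -1.49126744e-01]
5 rows |d|=2.46 cm |w|=0.001 : [2.46, 0.03, -0.02] [-0.0, -0.001, 0.0]
 mid [0.633, 0.015, 0.079]
```

View pics/w16.png

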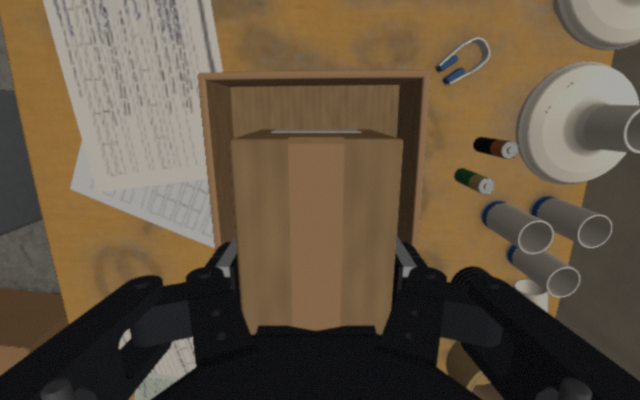

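Call:
{"op": "drive_tool", "data": {"commands": [2.4, 0, 0, 0, 0, 0, 2.4, 0, 0, 0, 0, 0, 2.4, 0, 0, 0, 0, 0, 2.4, 0, 0, 0, 0, 0, 1.9, 0, 0, 0, 0, 0, 0.6, 0, 0, 0, 0, 0, 0, 0, 0, 0, 0, 0]}}

```text
time_s: 23.15
eef_pos: [0.6318, 0.0144, 0.0313]
ee_rot: [-141.7, 89.6, 128.4]
wrist_force: [0.2, -0.8, -0.9]
gripper_width: 0.0595
```

Call:
{"op": "drive_tool", "data": {"commands": [0, 0, 0, 0, 0, 0, 0, 0, 0, 0, 0, 0, 0, 0, 0, 0, 0, 0, 0, 0, 0, 0, 0, 0, 0, 0, 0, 0, 0, 0, -2.5, 0, 0, 0, 0, 0, -3, 0, 0, 0, 0, 0, -3, 0, 0, 0, 0, 0, -3, 0, 0, 0, 0, 0, -3, 0, 0, 0, 0, 0, 0, 0, 0, 0, 0, 0], "claw": 0.75}}

```text
time_s: 24.07
eef_pos: [0.6373, 0.0137, 0.1854]
ee_rot: [109.0, 89.1, 19.1]
wrist_force: [0.4, -0.8, 1.5]
gripper_width: 0.0746
```

```bash
python3 - <<'E'
from rk import *
cam('wrist','pics/w17.png'); cam('top','pics/t17.png'); cam('scene','pics/s17.png'); s=ctrl.read_state(); print(s['time_s'],s['eef_pos'],s['wrist_force'])
row([.42,.1,.25],down(0.2),10)
E
```

```text
24.2167 [0.63342635 0.01374953 0.17790017] [ 0.14359094 -0.63775416  0.48394307]
10 rows |d|=2.41 cm |w|=0.001 : [-0.72, -2.13, -0.87] [-0.0, -0.0, -0.0]
 mid [0.505, 0.066, 0.221]
```

View pics/w17.png

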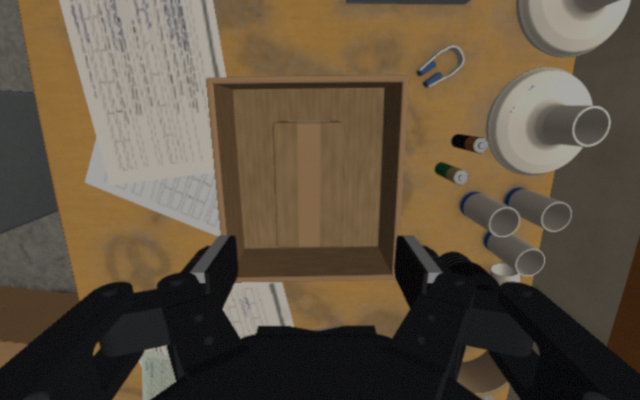

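Call:
{"op": "drive_tool", "data": {"commands": [-0.72, -2.13, -0.87, 0, 0, 0, -0.72, -2.13, -0.87, 0, 0, 0, -0.72, -2.13, -0.87, 0, 0, 0, -0.72, -2.13, -0.87, 0, 0, 0, -0.72, -2.13, -0.87, 0, 0, 0, -0.72, -2.13, -0.87, 0, 0, 0, -0.72, -2.13, -0.87, 0, 0, 0, -0.72, -2.13, -0.87, 0, 0, 0, -0.72, -2.13, -0.87, 0, 0, 0, -0.72, -2.13, -0.87, 0, 0, 0, 0, 0, 0, 0, 0, 0, 0, 0, 0, 0, 0, 0]}}

```text
time_s: 25.22
eef_pos: [0.4195, 0.1002, 0.2494]
ee_rot: [-171.8, 89.7, 98.3]
wrist_force: [0.2, 0.3, -0.1]
gripper_width: 0.0748
```

```bash
python3 - <<'E'
from rk import *
t=cam('top','pics/t18.png'); s=cam('scene','pics/s18.png'); print(ctrl.read_state()['time_s'])
cv2.imwrite("pics/z18.png",cv2.resize(s['image'][170:310,370:530,::-1],None,fx=4.5,fy=4.2,interpolation=cv2.INTER_CUBIC))
cv2.imwrite("pics/z19.png",cv2.resize(t['image'][75:275,200:480,::-1],None,fx=2.8,fy=2.8,interpolation=cv2.INTER_CUBIC))
for o,y in ((O,.05),(O,-.05)):
    # expected low/high top end mid-edges of a seated carton, and in pictures
    X=rackpt(O,PSI,[[0,y+.03,.062],[0,y-.03,.062],[.112,y+.03,.062],[.112,y-.03,.062]])[0]
    print(((proj(s,X)-[370,170])*[4.5,4.2]).round(0).tolist(),((proj(t,X)-[200,75])*2.8).round(0).tolist())
E
```

```text
25.3167
[[62.0, 323.0], [183.0, 368.0], [158.0, 136.0], [278.0, 174.0]] [[558.0, 377.0], [615.0, 365.0], [544.0, 278.0], [603.0, 265.0]]
[[267.0, 400.0], [402.0, 450.0], [361.0, 200.0], [494.0, 242.0]] [[653.0, 356.0], [710.0, 344.0], [643.0, 256.0], [702.0, 243.0]]
```

View pics/z18.png

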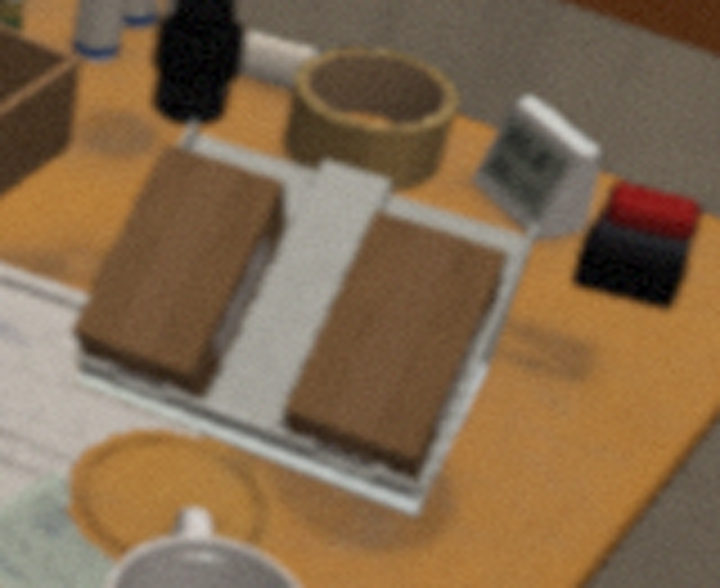

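View pics/z19.png

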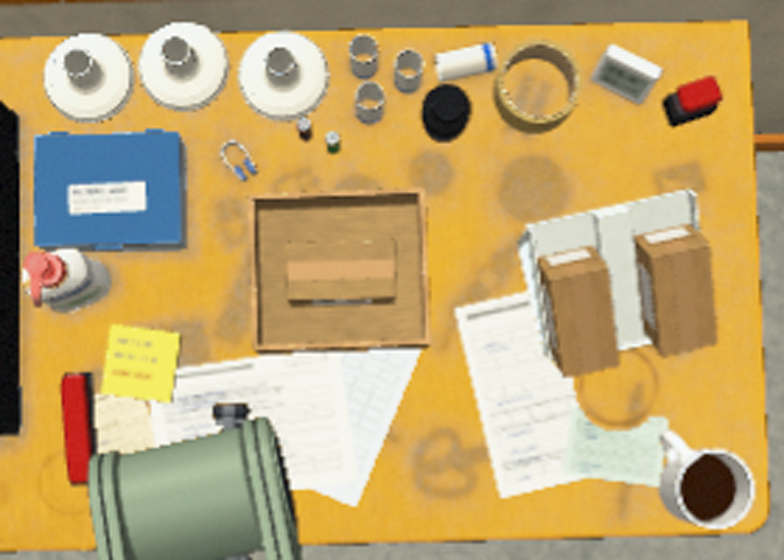

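```bash
python3 - <<'E'
from cell import ctrl
print(ctrl.sign_off())
E
```

```text
the job is handed in; nothing more can be done
None
```

I placed all three cartons as asked and handed the job in at about 25 s; it gives no verdict. I named the cartons a, b and c by their starting order from the left. Each was told apart by its weight when lifted:

| Carton | Measured weight | Judged | Placed in |
|---|---|---|---|
| a (left) | about 2.0 N | part used | left bay |
| c (right) | about 5.8 N | full | right bay |
| b (middle) | about 0.65 N | empty | cardboard box |

They went in the order asked: part used, full, then empty.

**Last checks:**
- **Rack cartons:** both met the front stop at the same depth (tray x about 55.5 mm) and touched the bay floor before I let go. In the last scene picture they lie flat and their low ends line up with the stop.
- **Empty carton:** it lies flat inside the box.
- **Bystanders:** the mug, stapler and note pad look unmoved.
- **Arm:** it is clear of everything.

**What went wrong or disagreed:**
- **Wall contacts:** each rack carton's lower edge first landed on top of the bay's edging (about 9 N for a, 52 N for c). I lifted both off and lined them up again. The 52 N went through the held carton, not the arm or gripper body, and the wrist force stayed well below 120 N.
- **Camera offsets:** the wrist camera was about 3 mm off sideways and the top view about 5 mm off for the cartons. I corrected by lining each carton up against the bay walls in the same picture, then feeling for the stop.

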